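# Open out the folding game board on the coffee table

## Task

Get the folding game board ready for play: first push the candle glass that stands where the leaf will come down aside along the table, standing upright, until it is fully clear of that place; then tip the half-open leaf over its spine with a fingertip and press it down gently until it lies flat on the other side. Only push and press, with nothing pinched, lifted or tipped over, leave everything else on the table where it is, and finish with the hand clear of everything.

Things in the scene. Friction and masses are not known exactly. Their poses are not given: they have to be found in the camera images.
- board: Chequered wooden folding game board, fixed to the table. Two halves, each 280 long (along the spine) x 140 wide x 13 mm. Origin: on the table under the middle of the spine. x runs along the spine (-140 to +140 mm); y points from the fixed half (y -140 to 0, flat on the table, top 13 mm up) to the place where the leaf is to lie (y 0 to +140); z up. Yaw within 0.35 rad of the world's.
- leaf (a joint): Angle (rad) of the leaf, the hinged upper half (0.25 kg), about the spine: 0 = shut on top of the fixed half, 1.57 = upright, 3.14 = fully over, flat on the board's +y side (top then 14 mm up). Starts at 0.5 to 0.9. The stiff hinge stays where it is left, neither falling nor springing; 1 to 4 N at the free edge turns it.
- spine (a point): Middle of the spine, on the hinge axis, 14 mm above the table. Same axes as the board.
- leaf_edge (a point): Middle of the leaf's free edge, half-way through its thickness, 140 mm from the hinge axis; moves with the leaf. Its y points from this edge to the spine, x along the spine, z away from the chequered inner face, which is 6.5 mm from here, looks down when shut and up when open. Both faces stand 1.5 mm proud of the leaf's 3 mm rim.
- glass_mid (a point): The candle glass that is in the way: thick greenish glass cylinder, 64 mm diameter, 65 mm high, with a tealight in its top, about 0.35 kg, standing on the table on the place where the leaf is to lie. The point is on its axis half-way up (32.5 mm above the table); z along its axis.
- glass_far_mid (a point): Another candle glass, the same make and size, standing at the far end of the board past the spine's +x end; leave it. Point on its axis, half-way up.
- glass_square: Square candle glass 70 x 70 x 65 mm, to the right; leave it. Origin at the centre of its underside.
- coasters_a: Stack of 3 tile coasters, 100 x 100 mm, 27 mm high, past the far end of the board's fixed half; leave it. Origin at the centre of its underside.
- coasters_b: Stack of 5 tile coasters, 100 x 100 mm, 45 mm high, off to the left; leave it. Origin at the centre of its underside.
- shell_ball: Cream ornamental ball of shells, 120 mm across and high, far left; leave it. Origin at the centre of its underside.
- remote: Black remote control 160 x 45 x 18 mm, lying right of the board; leave it. Origin at the centre of its underside.
- pieces_box: Open wooden box of draughts pieces, 150 x 110 x 40 mm, far right; leave it. Origin at the centre of its underside.
There are look-alikes about, which are no part of the job. What is shaped like the part that bears glass_mid but red is not meant.

How it is judged:
By the outcome, as a careful person would: the job done as asked, in the order asked, and still so for the second after the job is handed in, with the robot touching nothing.
It also fails if it takes over 58 s, if anything falls off the work surface, if the arm or the gripper's body presses on something with over 40 N, if the wrist force passes 120 N, or if a joint passes its speed limit or range.

## Robot

A 7-joint arm with a two-finger parallel gripper is mounted at the origin on the work surface. World frame = base frame: x ahead of the robot, y to its left, z up, the work surface at z = 0. Lengths are in m, angles in rad, forces in N, time in s.
With the tool pointing down it reaches from about 0.425 to 0.925 m from the base axis. Payload 6.8 kg.
Tool frame: the origin (TCP) lies midway between the tips of the shut fingers; the grasp point (between the pads) lies 19 mm behind it; z points along the fingers, y is the direction in which the jaws open and shut (so a half turn about z gives the same grasp; the last joint's range is limited). The gripper opens to 85 mm and grips with 20 to 120 N. Pads are 22 mm wide; open, the fingers measure 114 mm over their backs; the gripper's body (76 mm by 85 mm) begins 54 mm behind the grasp point. The pads swing forward as they close: fully open they stand 13 mm farther back than shut.
Start: joints at [-1.266, 0.477, 0.022, 1.555, -0.011, 1.109, -0.083], TCP at [0.271, 0.618, 0.193] pointing down, gripper open.
Joint ranges: [-2.96, 2.96], [-0.34, 2.1], [-1.41, 1.46], [0.24, 2.44], [-1.37, 4.51], [0.17, 1.92], [-2.96, 2.96]. Speed limits (rad/s): [2.39, 2.39, 3.14, 3.14, 3.14, 3.14, 3.14].

## Interface

Orientations are given as a rotation vector (axis times angle).
In Python, from bench import r, imaging gives the robot as it stands.
- The arm moves only by the tool jog_arm, never from a script. Its argument "rows" is a list of rows, each an object with "delta_rot": the turn, a rotation vector about the tool's x, y, z in degrees, a list of three; "xyz": the shift along the tool's x, y, z in cm, a list of three; "fingers": the closure, from 0 (fully open) to 1 (shut). A call has exactly 5 rows; each row is the pose to reach, as a shift and turn from the pose measured when the call began, along the tool's axes at that moment; what a row does not reach only later rows make up. A row lasts 1/12 s, in which the tool goes at most 41.7 mm and 7.16 degrees, less where a joint would pass 70% of its speed; a pose out of reach is approached as far as the arm can. A call with a gripper value outside its range is refused whole. The fingers move at their own pace and stop on an object; "grip_force" is the grip in N (left out, the last holds). Time passes only in rows, so rows that repeat a pose let the fingers close, or fill a call up. It gives the time, the measured TCP pose, the force and the opening at its end, in the units of the state.
- r.get_obs(): the state, without advancing time (a new reading comes with each control period).
- imaging.grab_frame(name): name is "scene" or "top" or "wrist"; returns the picture (400x640x3 uint8, blue, green, red); there is no depth.
- imaging.camera_info(name): a dict with "camera_matrix" (3x3 intrinsics, pixels), "k1" (the pictures are not rectified: a ray, as slopes to the right and down, at radius r is drawn at 1 + k1 r^2 times it, then the intrinsics apply), "xyz" and "attitude" of the camera in the world. Camera axes: x right, y down, z forward; pixel columns grow to the right and rows downward; lengths in m; the calibration is good to about 2 mm. A picture is of the moment at which its call begins: read the wrist's pose just before it. camera_info takes no time and is no camera call; for the wrist camera it gives the pose at the moment of the call.
- r.hand_in(): hands the job in, once; it reports no verdict.
Trained networks look in the newest picture that a camera, given by its name, has taken for a name from the list of things; names that differ only in an ending like _2 or _b are one class to them, and where a whole thing is asked for, a point or a joint stands for the part that bears it (a point fixed in the world has none). Each returns a list of dicts, best first, with "conf" (0 to 1); they miss things now and then, are a little off and sometimes report something else, mostly with a low value. They report only what shows in the picture. A call takes as long as a camera call. They do not tell look-alikes from the thing itself.
- imaging.find_in(camera, query): "position" ([column, row] in pixels, amid what is visible of it).
- imaging.cut_out(camera, query): "region" (400x640 bool, what is visible of it) and "position" ([column, row] in pixels, amid what is visible of it).
- imaging.tip_of(camera, query): "position" ([column, row] in pixels: a listed point, or the origin of a listed thing).
The state is a dict: "clock": time; "joints": joint angles; "qvel": joint speeds; "tau": joint torques, N m; "tcp_pos": TCP position; "orientation": TCP orientation; "contact_force": force on the tool from outside, world axes, zero at the start; "moment": the same for the moment, N m; "grip_width": finger opening in m.
Only numpy, scipy, OpenCV 4.12 (cv2) and the standard library are available. Lean on these libraries where they do the work, as an engineer would, in place of code of your own. Each camera call takes 0.05 s, during which the arm holds its last target.

## Working session

There is one attempt and no reset: what is moved stays moved. The work goes in short steps, Python scripts to look and compute and a tool call to move; the robot and the scene stay as the last step left them, time stands still between calls to the robot, and variables do not carry over. Pictures are saved under pics/ and viewed, and the job is handed in when it is done.

Besides the shell and the picture viewer there is one more tool, called after "Request:" as a command line: name --argument value ..., lists and objects as JSON in quotes. jog_arm: Moves the arm, as the interface text tells. Its arguments: {"type":"object","properties":{"rows":{"type":"array","items":{"type":"object","properties":{"delta_rot":{"type":"array","items":{"type":"number"}},"xyz":{"type":"array","items":{"type":"number"}},"fingers":{"type":"number"}}}},"grip_force":{"type":"number"}},"required":["rows"]}

```bash
ls; mkdir -p pics
cat > h.py <<'E'
import numpy as np, cv2
from scipy.spatial.transform import Rotation as R
from bench import r, imaging
def ray(cam,px):
    i=imaging.camera_info(cam); K=np.array(i["camera_matrix"]); k1=i["k1"]
    u=np.linalg.solve(K,[px[0],px[1],1.])[:2]
    s=u.copy()
    for _ in range(30): s=u/(1+k1*(s@s))
    Rm=att(i); d=Rm@np.array([s[0],s[1],1.]); return np.array(i["xyz"]),d
def att(i):
    a=np.array(i["attitude"],float)
    if a.shape==(3,3): return a
    return R.from_rotvec(a).as_matrix() if a.size==3 else R.from_quat(a).as_matrix()
def onz(cam,px,z):
    o,d=ray(cam,px); return o+d*(z-o[2])/d[2]
def proj(cam,P):
    i=imaging.camera_info(cam); K=np.array(i["camera_matrix"]); c=att(i).T@(np.array(P)-np.array(i["xyz"]))
    s=c[:2]/c[2]; s=s*(1+i["k1"]*(s@s)); return (K@[s[0],s[1],1])[:2]
E
python3 - <<'E'
from h import *
np.set_printoptions(precision=3,suppress=True)
for c in("top","scene"):
    cv2.imwrite(f"pics/{c}0.png",imaging.grab_frame(c)); i=imaging.camera_info(c); print(i)
    for q in("board","spine","leaf_edge","glass_mid","glass_far_mid"):
        print(c,q,[(np.round(d["position"],1),round(d["conf"],2)) for d in imaging.tip_of(c,q)][:4])
print(r.get_obs())
E
```

```text
pics
{'camera_matrix': array([[395.013,   0.   , 321.972],
       [  0.   , 395.013, 191.336],
       [  0.   ,   0.   ,   1.   ]]), 'k1': -0.023659871478205606, 'xyz': array([ 0.393, -0.011,  1.195]), 'attitude': array([-2.145,  2.16 , -0.143])}
top board [(array([298.2, 211. ]), 0.86)]
top spine [(array([297.3, 212.5]), 0.83), (array([437.9, 257.8]), 0.44)]
top leaf_edge [(array([338.3, 201.6]), 0.85), (array([476.7, 264.1]), 0.71)]
top glass_mid [(array([248.2, 144.5]), 0.78), (array([264.9, 200.8]), 0.7), (array([183.9, 132.9]), 0.67)]
top glass_far_mid []
{'camera_matrix': array([[507.78 ,   0.   , 320.974],
       [  0.   , 507.78 , 199.503],
       [  0.   ,   0.   ,   1.   ]]), 'k1': -0.12516044639638096, 'xyz': array([ 1.651, -0.177,  1.245]), 'attitude': array([-1.891, -1.634,  0.648])}
scene board [(array([339.8, 195. ]), 0.79)]
scene spine [(array([340.8, 191.8]), 0.96)]
scene leaf_edge [(array([308.9, 179.9]), 0.88)]
scene glass_mid [(array([401.9, 231.7]), 0.97), (array([373.5, 193. ]), 0.68), (array([467.6, 234. ]), 0.67), (array([354.9, 235.7]), 0.62)]
scene glass_far_mid [(array([353.9, 233.8]), 0.76)]
{'clock': 0.6, 'joints': array([-1.266,  0.477,  0.022,  1.555, -0.012,  1.109, -0.083]), 'qvel': array([ 0.   ,  0.002,  0.002, -0.001, -0.001,  0.   , -0.001]), 'tau': array([ -0.002, -59.601,   1.605, -28.142,   0.012,   0.002,   0.   ]), 'tcp_pos': array([0.271, 0.618, 0.193]), 'orientation': array([-0.644, -3.075, -0.   ]), 'contact_force': array([ 0.067,  0.653, -0.477]), 'moment': array([-0.033, -0.018, -0.012]), 'grip_width': 0.08548684221610767}
```

View pics/top0.png

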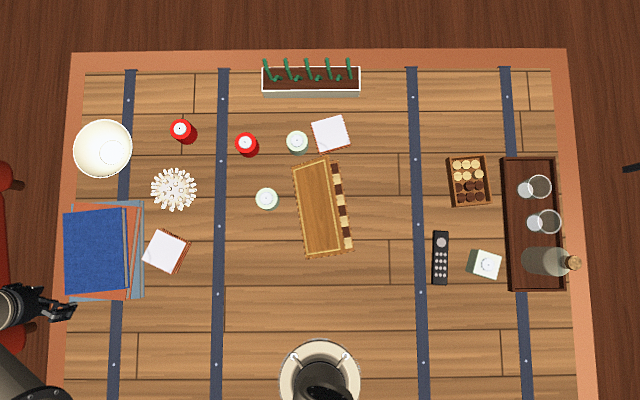

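View pics/scene0.png

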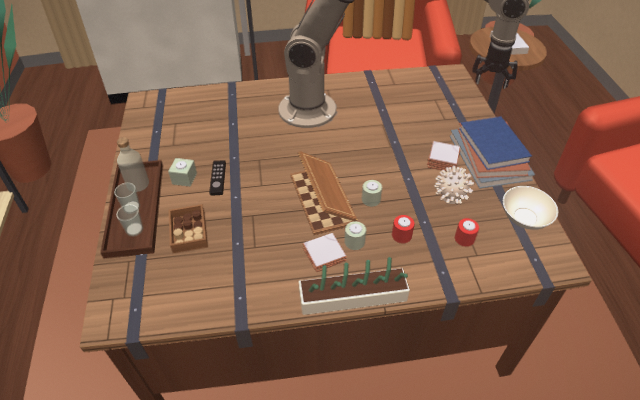

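Run:
```python
from h import *
for c,b in(("top",(225,110,375,275)),("scene",(270,140,430,280))):
    im=cv2.imread(f"pics/{c}0.png"); x0,y0,x1,y1=b
    cv2.imwrite(f"pics/{c}0z.png",cv2.resize(im[y0:y1,x0:x1],None,fx=3.6 if c=="top" else 4.2,fy=3.6 if c=="top" else 4.2,interpolation=cv2.INTER_CUBIC))
print("glass",onz("top",(264.9,200.8),.0325),onz("scene",(373.5,193),.0325), "far",onz("top",(297,142),.065),onz("scene",(354,233.8),.0325))
print("spine",onz("top",(297.3,212.5),.014),onz("scene",(340.8,191.8),.014))
o1,d1=ray("top",(338.3,201.6));o2,d2=ray("scene",(308.9,179.9))
t=np.linalg.lstsq(np.c_[d1,-d2],o2-o1,rcond=None)[0];print("edge",o1+d1*t[0],o2+d2*t[1])
```

```text
glass [0.52151433 0.15851708 0.0325    ] [0.52682429 0.1572538  0.0325    ] far [0.69097638 0.0615678  0.065     ] [0.68806837 0.06079924 0.0325    ]
spine [0.48760826 0.06363061 0.014     ] [0.4879641 0.0546217 0.014    ]
edge [ 0.5095327  -0.05575389  0.10765353] [ 0.50972019 -0.05435867  0.107616  ]
```

View pics/top0z.png

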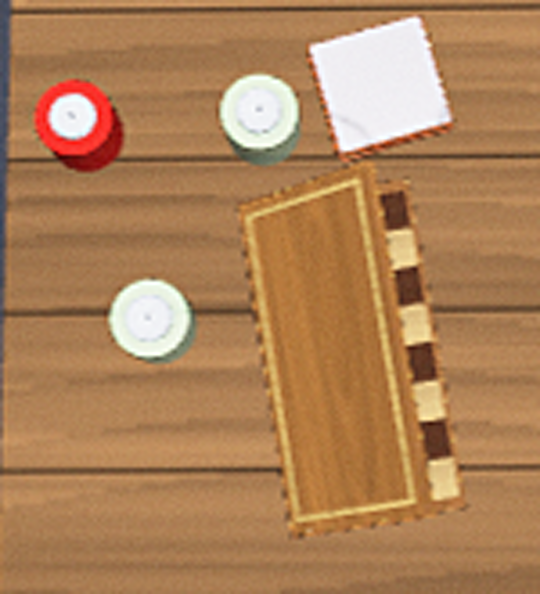

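View pics/scene0z.png

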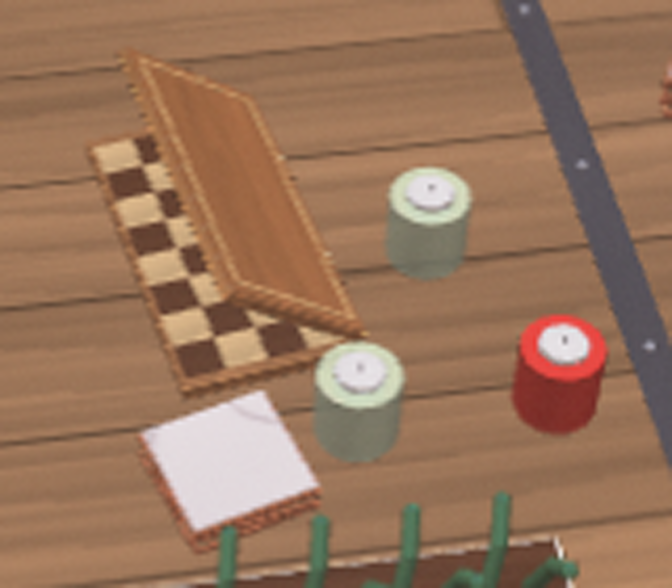

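Run:
```python
from h import *
T=lambda u,v:(u/3.6+225,v/3.6+110)
S=lambda u,v:(u/4.2+270,v/4.2+140)
n=onz("top",T(290,535),.02);f=onz("top",T(240,207),.02)
print("top spine",n,f,np.linalg.norm(n-f),(n+f)/2,np.arctan2(*(f-n)[[1,0]]))
# fixed half outer corners
print("fixed outer",onz("top",T(464,505),.013),onz("top",T(405,182),.013),"scene",onz("scene",S(187,390),.013),onz("scene",S(90,150),.013),"spine far low scene",onz("scene",S(362,340),.02))
g=onz("top",T(150,319),.065);g2=onz("scene",S(430,190),.065);f1=onz("scene",S(360,370),.065)
print("glass",g,g2,f1,onz("top",T(259,110),.065))
for q in("glass_square","coasters_a","coasters_b","shell_ball","remote"):
    for d in imaging.find_in("top",q)[:2]: print(q,round(d["conf"],2),onz("top",d["position"],.03).round(3))
```

```text
top spine [0.3512418  0.03888113 0.02      ] [0.62371121 0.08047516 0.02      ] 0.275625910487624 [0.48747651 0.05967815 0.02      ] 0.15148625554317205
fixed outer [ 0.37434495 -0.10404844  0.013     ] [ 0.64562109 -0.05880896  0.013     ] scene [ 0.65059886 -0.05682436  0.013     ] [ 0.38523559 -0.10154979  0.013     ] spine far low scene [0.62749413 0.07997871 0.02      ]
glass [0.52423194 0.14876283 0.065     ] [0.52204773 0.15218646 0.065     ] [0.69282917 0.06369985 0.065     ] [0.69533707 0.06173842 0.065     ]
glass_square 0.56 [ 0.333 -0.473  0.03 ]
glass_square 0.38 [ 0.346 -0.355  0.03 ]
coasters_a 0.9 [0.374 0.447 0.03 ]
coasters_a 0.6 [ 0.717 -0.044  0.03 ]
coasters_b 0.9 [0.374 0.447 0.03 ]
coasters_b 0.6 [ 0.717 -0.044  0.03 ]
shell_ball 0.77 [0.563 0.438 0.03 ]
remote 0.9 [ 0.35  -0.361  0.03 ]
```

Request:
jog_arm --rows '[{"xyz": [-3.2,-2.66,0],"delta_rot": [0,0,5],"fingers": 0.53},{"xyz": [-6.4,-5.3,0],"delta_rot": [0,0,10],"fingers": 0.53},{"xyz": [-9.6,-8,0],"delta_rot": [0,0,15],"fingers": 0.53},{"xyz": [-12.8,-10.6,0],"delta_rot": [0,0,20],"fingers": 0.53},{"xyz": [-16,-13.3,0],"delta_rot": [0,0,25],"fingers": 0.53}]'

```text
clock: 1.27
tcp_pos: [0.3646, 0.4308, 0.1935]
orientation: [1.3, 2.86, 0.001]
contact_force: [0.2, -0.2, 0.1]
grip_width: 0.0401
```

```bash
cat >> h.py <<'E'
O=np.array([.489,.059,0]);yaw=.16
B=np.array([[np.cos(yaw),-np.sin(yaw),0],[np.sin(yaw),np.cos(yaw),0],[0,0,1]])
def go(b,world=False):
    """print shift(cm) and turn(deg) to board-frame TCP target with tool x=+ey,y=+ex,z down"""
    o=r.get_obs();Rt=R.from_rotvec(o["orientation"]).as_matrix();p=np.array(o["tcp_pos"])
    t=O+B@np.array(b); Rd=np.c_[B[:,1],B[:,0],[0,0,-1]]
    print("clk",round(o["clock"],2),"tcp board",(B.T@(p-O)).round(4),"F_board",(B.T@o["contact_force"]).round(1),"w",round(o["grip_width"],4))
    print(" shift cm",(Rt.T@(t-p)*100).round(2),"turn",np.degrees(R.from_matrix(Rt.T@Rd).as_rotvec()).round(2))
E
python3 -c "
from h import *
go([.048,.032,.193])"
```

```text
clk 1.27 tcp board [-0.0636  0.3868  0.1935] F_board [ 0.1 -0.2  0.1] w 0.0401
 shift cm [-36.01  -9.3    0.04] turn [ 3.000e-02 -2.000e-02  3.194e+01]
```

Request:
jog_arm --rows '[{"xyz": [-3.9,-1,0],"delta_rot": [0,0,6.4]},{"xyz": [-7.8,-2,0],"delta_rot": [0,0,12.8]},{"xyz": [-11.7,-3,0],"delta_rot": [0,0,19.2]},{"xyz": [-15.6,-4,0],"delta_rot": [0,0,25.6]},{"xyz": [-19.5,-5,0],"delta_rot": [0,0,32]}]'

```text
$.rows[0]: bad value
```

```bash
python3 -c "
from h import *
go([.048,.032,.193])"
```

```text
clk 1.27 tcp board [-0.0636  0.3868  0.1935] F_board [ 0.1 -0.2  0.1] w 0.0401
 shift cm [-36.01  -9.3    0.04] turn [ 3.000e-02 -2.000e-02  3.194e+01]
```

Fingers must be given in every row.

Request:
jog_arm --rows '[{"xyz": [-3.9,-1,0],"delta_rot": [0,0,6.4],"fingers": 0.53},{"xyz": [-7.8,-2,0],"delta_rot": [0,0,12.8],"fingers": 0.53},{"xyz": [-11.7,-3,0],"delta_rot": [0,0,19.2],"fingers": 0.53},{"xyz": [-15.6,-4,0],"delta_rot": [0,0,25.6],"fingers": 0.53},{"xyz": [-19.5,-5,0],"delta_rot": [0,0,32],"fingers": 0.53}]'

```text
clock: 1.68
tcp_pos: [0.4557, 0.2492, 0.1938]
orientation: [-2.044, -2.385, -0.002]
contact_force: [-0.2, 0.6, -0.4]
grip_width: 0.04
```

```bash
python3 -c "
from h import *
go([.048,.032,.193])
cv2.imwrite('pics/w1.png',imaging.grab_frame('wrist'))"
```

```text
clk 1.68 tcp board [-0.0025  0.193   0.1938] F_board [-0.1  0.6 -0.4] w 0.04
 shift cm [-16.07   5.16   0.07] turn [ 0.06 -0.07 -0.37]
```

View pics/w1.png

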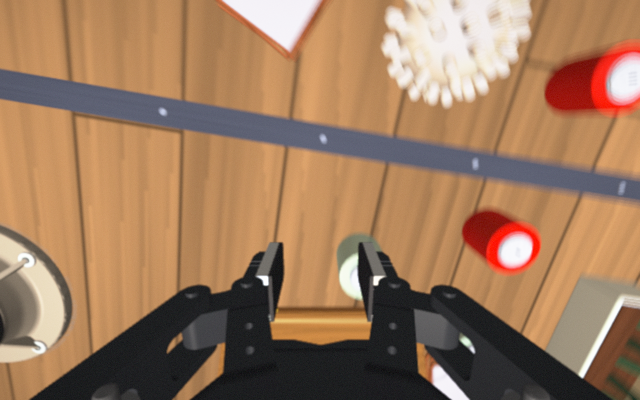

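The wrist view shows the green glass at about (358,265), to the right (board +x) of the hand, with the board's spine edge at row 310. This fits the estimate.

Request:
jog_arm --rows '[{"xyz": [-3.2,1,0],"delta_rot": [0,0,0],"fingers": 0.53},{"xyz": [-6.4,2.1,0],"delta_rot": [0,0,0],"fingers": 0.53},{"xyz": [-9.6,3.2,0],"delta_rot": [0,0,0],"fingers": 0.53},{"xyz": [-12.9,4.2,0],"delta_rot": [0,0,0],"fingers": 0.53},{"xyz": [-16.1,5.2,0],"delta_rot": [0,0,-0.3],"fingers": 0.53}]'

```text
clock: 2.15
tcp_pos: [0.5339, 0.0862, 0.195]
orientation: [2.056, 2.37, 0.001]
contact_force: [0.2, -0.2, -0.3]
grip_width: 0.0401
```

```bash
python3 -c "
from h import *
im=imaging.grab_frame('wrist')
cv2.imwrite('pics/w2.png',im);cv2.imwrite('pics/t2.png',imaging.grab_frame('top'))
go([.048,.032,.015])
for d in imaging.tip_of('wrist','glass_mid'): print(d['position'],d['conf'],B.T@(onz('wrist',d['position'],.0325)-O))
"
```

```text
clk 2.25 tcp board [0.0493 0.0146 0.1953] F_board [-0.1 -0.7  0.1] w 0.0399
 shift cm [ 1.84 -0.25 18.02] turn [ 0.24  0.32 -1.55]
[319.7, 123.3] 0.83 [0.05006161 0.08355841 0.0325    ]
[477.0, 91.9] 0.69 [0.2261584  0.11288649 0.0325    ]
```

View pics/w2.png

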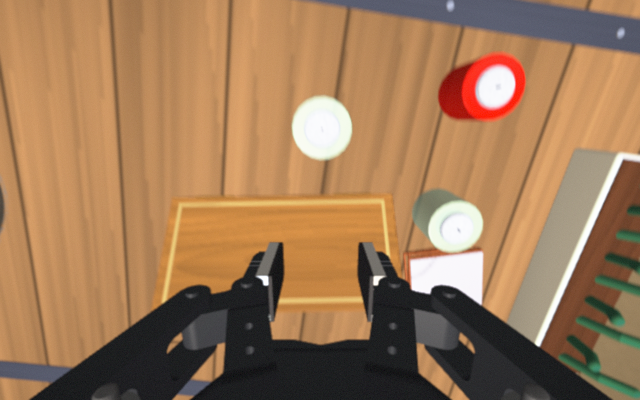

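Wrist view: the target glass is at (322,128), lined up with the hand; board spine edge at row 197. I'll shift and descend between them.

Request:
jog_arm --rows '[{"xyz": [1.8,0,1],"delta_rot": [0,0,-1.5],"fingers": 0.53},{"xyz": [1.8,0,3.5],"delta_rot": [0.2,0.3,-1.5],"fingers": 0.53},{"xyz": [1.8,0,6],"delta_rot": [0.2,0.3,-1.5],"fingers": 0.53},{"xyz": [1.8,0,8],"delta_rot": [0.2,0.3,-1.5],"fingers": 0.53},{"xyz": [1.8,0,8.5],"delta_rot": [0.2,0.3,-1.5],"fingers": 0.53}]'

```text
clock: 2.72
tcp_pos: [0.5286, 0.1052, 0.1061]
orientation: [-2.024, -2.396, 0.006]
contact_force: [-1.1, 0.6, -0.2]
grip_width: 0.0404
```

```bash
python3 -c "
from h import *
im=imaging.grab_frame('wrist')
cv2.imwrite('pics/w3.png',im)
go([.050,.032,.015])
for d in imaging.tip_of('wrist','glass_mid'): print(d['position'],d['conf'],B.T@(onz('wrist',d['position'],.0325)-O))
"
```

```text
clk 2.77 tcp board [0.0469 0.0388 0.1068] F_board [-0.7  0.7 -0.5] w 0.0401
 shift cm [-0.7   0.36  9.18] turn [-0.33 -0.08  0.41]
[535.1, 111.9] 0.64 [0.22902241 0.11594231 0.0325    ]
[277.3, 232.9] 0.31 [0.00668559 0.00399906 0.0325    ]
```

View pics/w3.png

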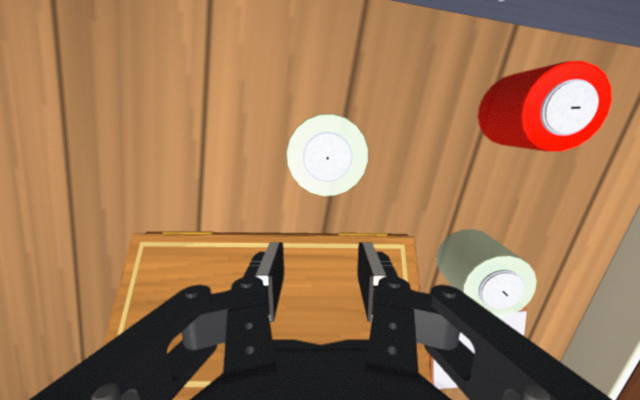

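Glass top at (327,155), spine edge at row 233, fingers free of both.

Request:
jog_arm --rows '[{"xyz": [-0.6,0.35,2],"delta_rot": [-0.3,0,0.4],"fingers": 0.53},{"xyz": [-0.6,0.35,4],"delta_rot": [-0.3,0,0.4],"fingers": 0.53},{"xyz": [-0.6,0.35,6],"delta_rot": [-0.3,0,0.4],"fingers": 0.53},{"xyz": [-0.6,0.35,8],"delta_rot": [-0.3,0,0.4],"fingers": 0.53},{"xyz": [-0.6,0.35,8.9],"delta_rot": [-0.3,0,0.4],"fingers": 0.53}]'

```text
clock: 3.23
tcp_pos: [0.5342, 0.1006, 0.0187]
orientation: [-2.035, -2.392, -0.003]
contact_force: [-0.4, 0.1, 0.1]
grip_width: 0.04
```

```bash
python3 -c "
from h import *
im=imaging.grab_frame('wrist')
cv2.imwrite('pics/w4.png',im)
go([.050,.166,.018])
"
```

```text
clk 3.28 tcp board [0.0505 0.0336 0.0179] F_board [-0.1 -0.  -0. ] w 0.0402
 shift cm [ 1.324e+01 -4.000e-02  1.000e-02] turn [-0.02 -0.09  0.05]
```

View pics/w4.png

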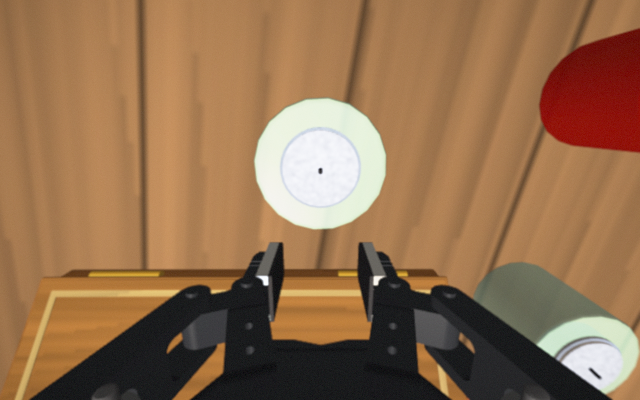

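Glass centred between the fingers at (320,165). Pushing along board +y.

Request:
jog_arm --rows '[{"xyz": [0.6,0,0],"delta_rot": [0,0,0],"fingers": 0.53},{"xyz": [1.2,0,0],"delta_rot": [0,0,0],"fingers": 0.53},{"xyz": [1.8,0,0],"delta_rot": [0,0,0],"fingers": 0.53},{"xyz": [2.4,0,0],"delta_rot": [0,0,0],"fingers": 0.53},{"xyz": [3.0,0,0],"delta_rot": [0,0,0],"fingers": 0.53}]'

```text
clock: 3.7
tcp_pos: [0.5295, 0.1303, 0.019]
orientation: [-2.036, -2.393, -0.003]
contact_force: [1.2, -2.7, 1.5]
grip_width: 0.0405
```

Request:
jog_arm --rows '[{"xyz": [0.7,0,0],"delta_rot": [0,0,0],"fingers": 0.53},{"xyz": [1.4,0,0],"delta_rot": [0,0,0],"fingers": 0.53},{"xyz": [2.1,0,0],"delta_rot": [0,0,0],"fingers": 0.53},{"xyz": [2.8,0,0],"delta_rot": [0,0,0],"fingers": 0.53},{"xyz": [3.5,0,0],"delta_rot": [0,0,0],"fingers": 0.53}]'

```text
clock: 4.12
tcp_pos: [0.5238, 0.1656, 0.019]
orientation: [-2.036, -2.393, -0.003]
contact_force: [0.3, -3.1, 1.9]
grip_width: 0.0402
```

```bash
python3 -c "
from h import *
im=imaging.grab_frame('wrist')
cv2.imwrite('pics/w5.png',im)
go([.050,.166,.018])
"
```

```text
clk 4.17 tcp board [0.0512 0.1017 0.0189] F_board [ 0.3  0.2 -0.5] w 0.0399
 shift cm [ 6.43 -0.11  0.11] turn [ 0.08 -0.15  0.16]
```

View pics/w5.png

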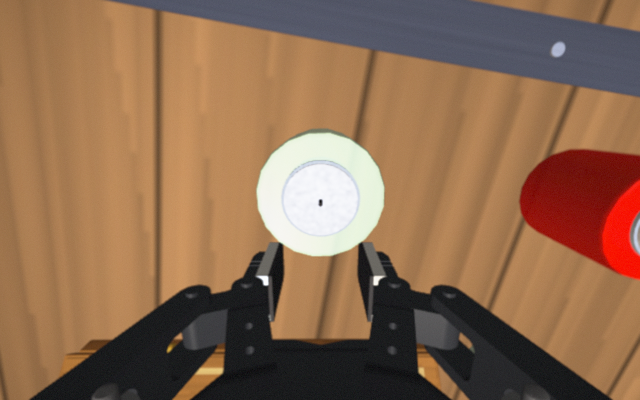

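Glass still upright and centred in the fingers at (320,195). Continuing.

Request:
jog_arm --rows '[{"xyz": [0.7,-0.05,0.05],"delta_rot": [0,0,0],"fingers": 0.53},{"xyz": [1.4,-0.1,0.1],"delta_rot": [0,0,0],"fingers": 0.53},{"xyz": [2.1,-0.1,0.1],"delta_rot": [0,0,0],"fingers": 0.53},{"xyz": [2.8,-0.1,0.1],"delta_rot": [0,0,0],"fingers": 0.53},{"xyz": [3.5,-0.1,0.1],"delta_rot": [0,0,0],"fingers": 0.53}]'

```text
clock: 4.58
tcp_pos: [0.5167, 0.2024, 0.018]
orientation: [-2.033, -2.394, -0.004]
contact_force: [0.6, -4.1, 3.9]
grip_width: 0.0402
```

Request:
jog_arm --rows '[{"xyz": [0.6,0,0],"delta_rot": [0,0,0],"fingers": 0.53},{"xyz": [1.2,0,0],"delta_rot": [0,0,0],"fingers": 0.53},{"xyz": [1.8,0,0],"delta_rot": [0,0,0],"fingers": 0.53},{"xyz": [2.3,0,0],"delta_rot": [0,0,0],"fingers": 0.53},{"xyz": [2.5,0,0],"delta_rot": [0,0,0],"fingers": 0.53}]'

```text
clock: 5.0
tcp_pos: [0.5124, 0.2282, 0.0181]
orientation: [-2.032, -2.395, -0.004]
contact_force: [0.4, -3.9, 4.1]
grip_width: 0.0404
```

```bash
python3 -c "
from h import *
im=imaging.grab_frame('wrist')
cv2.imwrite('pics/w6.png',im)
go([.050,.166,.018])
for d in imaging.tip_of('wrist','glass_mid'): print(d['position'],d['conf'],B.T@(onz('wrist',d['position'],.0325)-O))
"
```

```text
clk 5.05 tcp board [0.05   0.1634 0.018 ] F_board [ 0.6 -2.3  2.5] w 0.0402
 shift cm [0.26 0.   0.01] turn [ 0.07 -0.17  0.22]
[582.6, 303.5] 0.87 [0.2252456  0.11641538 0.0325    ]
```

View pics/w6.png

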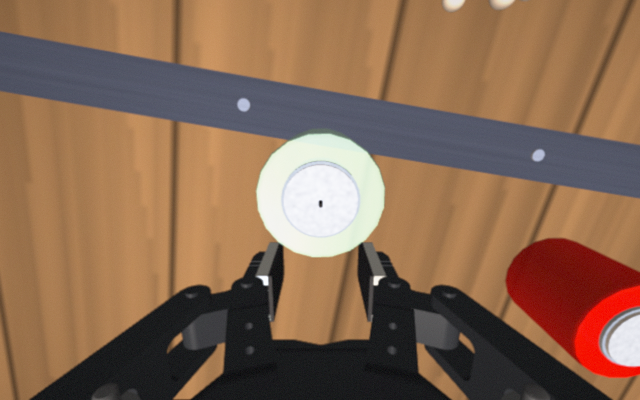

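```bash
python3 -c "
from h import *
print(B.T@(onz('wrist',(320.5,196),.065)-O), B.T@(onz('wrist',(320.5,203),.0635)-O))
go([.050,.10,.018])
"
```

```text
[0.04983557 0.19873662 0.065     ] [0.04985421 0.19478622 0.0635    ]
clk 5.1 tcp board [0.05   0.1631 0.018 ] F_board [0.2 0.  1.5] w 0.0405
 shift cm [-6.31 -0.02 -0.02] turn [ 0.07 -0.17  0.19]
```

Glass now at board y ≈ 0.197, so its near side is about 25 mm beyond the leaf's place. Backing off and rising.

Request:
jog_arm --rows '[{"xyz": [-0.8,0,0],"delta_rot": [0,0,0],"fingers": 0.53},{"xyz": [-2.5,0,-0.5],"delta_rot": [0,0,0],"fingers": 0.53},{"xyz": [-4,0,-4],"delta_rot": [0,0,0],"fingers": 0.7},{"xyz": [-5,-0.5,-8],"delta_rot": [0,0,0],"fingers": 1},{"xyz": [-6,-1,-12],"delta_rot": [0,0,0],"fingers": 1}]'

```text
clock: 5.52
tcp_pos: [0.5112, 0.1653, 0.1382]
orientation: [-2.032, -2.392, -0.001]
contact_force: [0.8, 1.2, 0.5]
grip_width: 0.0046
```

Request:
jog_arm --rows '[{"xyz": [-1,-0.5,-3.5],"delta_rot": [0,0,0],"fingers": 1},{"xyz": [-4,-1.5,-6.5],"delta_rot": [0,0,0],"fingers": 1},{"xyz": [-7.5,-2.5,-7.5],"delta_rot": [0,0,0],"fingers": 1},{"xyz": [-11,-3,-7.5],"delta_rot": [0,0,0],"fingers": 1},{"xyz": [-14,-4,-7.5],"delta_rot": [0,0,0],"fingers": 1}]'

```text
clock: 5.93
tcp_pos: [0.495, 0.0185, 0.2141]
orientation: [-2.033, -2.393, -0.006]
contact_force: [-0.2, -0.7, 0.3]
grip_width: -0.0002
```

```bash
python3 -c "
from h import *
cv2.imwrite('pics/t7.png',imaging.grab_frame('top'))
cv2.imwrite('pics/s7.png',imaging.grab_frame('scene'))
go([0,-.175,.2])
"
```

```text
clk 6.03 tcp board [-0.0029 -0.0446  0.2132] F_board [ 0.6 -0.2 -0.8] w -0.0002
 shift cm [-13.04   0.37   1.29] turn [-0.08 -0.13 -0.35]
```

View pics/s7.png

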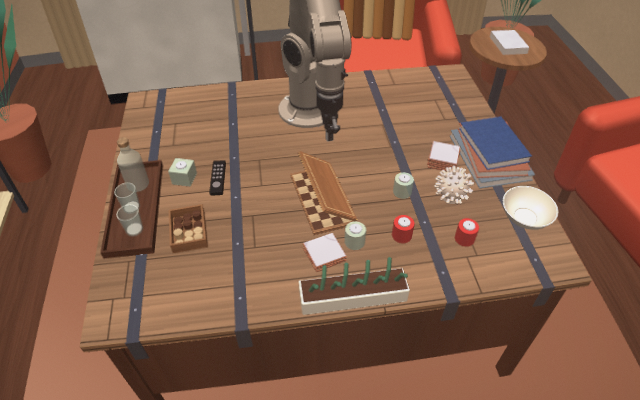

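The scene view shows the glass upright at (403,185), clear of the leaf's place. The other things haven't moved. Next the finger goes behind the leaf's free edge.

Request:
jog_arm --rows '[{"xyz": [-3,0.1,0],"delta_rot": [0,0,0],"fingers": 1},{"xyz": [-6,0.2,0],"delta_rot": [0,0,0],"fingers": 1},{"xyz": [-9,0.3,0],"delta_rot": [0,0,0],"fingers": 1},{"xyz": [-11.5,0.3,0],"delta_rot": [0,0,0],"fingers": 1},{"xyz": [-13,0.3,0.5],"delta_rot": [0,0,0],"fingers": 1}]'

```text
clock: 6.45
tcp_pos: [0.5165, -0.1161, 0.2084]
orientation: [-2.046, -2.382, -0.002]
contact_force: [0.9, 0.8, 0.1]
grip_width: -0.0001
```

```bash
python3 -c "
from h import *
cv2.imwrite('pics/w8.png',imaging.grab_frame('wrist'))
im=imaging.grab_frame('top')[110:290,225:445]
cv2.imwrite('pics/t8.png',cv2.resize(im,None,fx=3.2,fy=3.2))
go([0,-.17,.075])
"
```

```text
clk 6.55 tcp board [-0.0018 -0.1769  0.2072] F_board [0.1 0.5 0.5] w 0.0003
 shift cm [ 0.67  0.21 13.22] turn [-0.15 -0.11 -0.6 ]
```

View pics/w8.png

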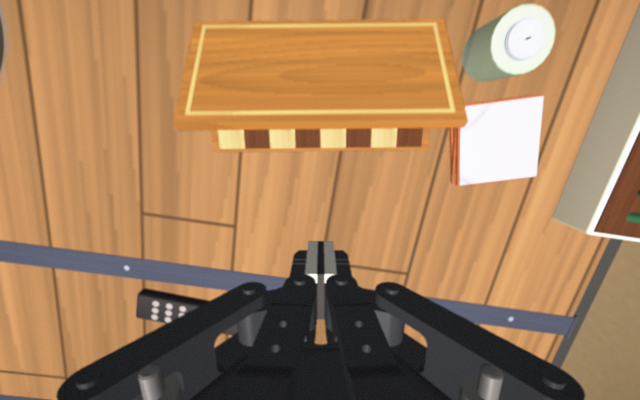

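View pics/t8.png

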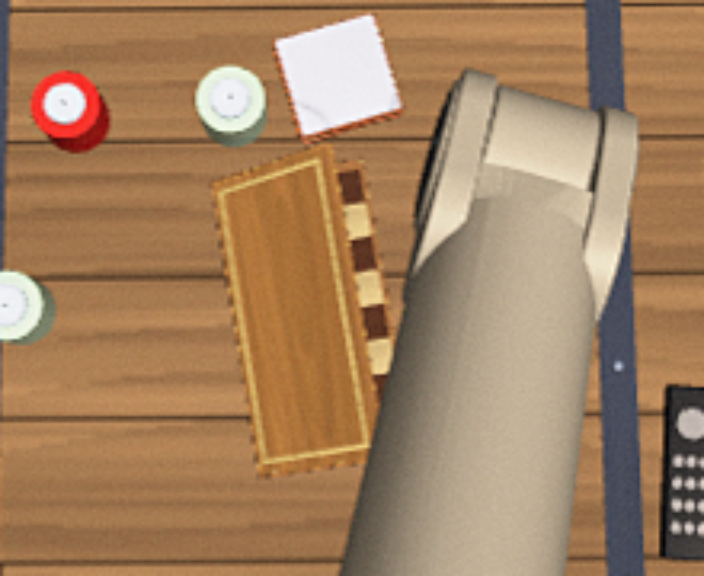

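Wrist view: leaf edge at row ~125, fixed half's outer edge at row 150, finger well clear behind at (320,245). Descending.

Request:
jog_arm --rows '[{"xyz": [0.3,0.2,3],"delta_rot": [0,0,-0.6],"fingers": 1},{"xyz": [0.5,0.2,6],"delta_rot": [0,0,-0.6],"fingers": 1},{"xyz": [0.7,0.2,9],"delta_rot": [0,0,-0.6],"fingers": 1},{"xyz": [0.7,0.2,12],"delta_rot": [0,0,-0.6],"fingers": 1},{"xyz": [0.7,0.2,13.2],"delta_rot": [0,0,-0.6],"fingers": 1}]'

```text
clock: 6.97
tcp_pos: [0.5133, -0.106, 0.0715]
orientation: [-2.029, -2.388, 0.006]
contact_force: [-1.0, 0.2, -0.4]
grip_width: -0.0004
```

```bash
python3 -c "
from h import *
print(B.T@(onz('wrist',(320,123),.1)-O))
cv2.imwrite('pics/w9.png',imaging.grab_frame('wrist'))
go([0,-.125,.075])
"
```

```text
[-0.00243389 -0.09756995  0.1       ]
clk 7.02 tcp board [-0.0028 -0.1671  0.0711] F_board [-2.1 -0.1 -2. ] w 0.0004
 shift cm [ 4.21  0.28 -0.38] turn [-0.55 -0.23  0.11]
```

View pics/w9.png

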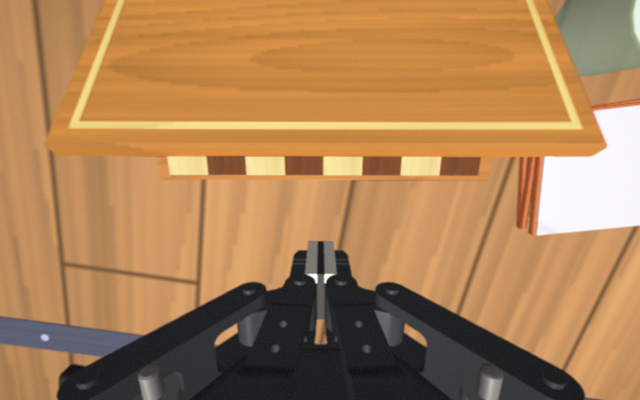

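Leaf edge at row ~150, fingertip at (320,245) below edge height and still behind it. Approaching.

Request:
jog_arm --rows '[{"xyz": [0.8,0.1,0],"delta_rot": [-0.5,0,0],"fingers": 1},{"xyz": [1.6,0.2,0],"delta_rot": [-0.5,0,0],"fingers": 1},{"xyz": [2.4,0.2,0],"delta_rot": [-0.5,0,0],"fingers": 1},{"xyz": [3.0,0.2,0],"delta_rot": [-0.5,0,0],"fingers": 1},{"xyz": [3.5,0.2,0],"delta_rot": [-0.5,0,0],"fingers": 1}]'

```text
clock: 7.43
tcp_pos: [0.51, -0.07, 0.0723]
orientation: [-2.031, -2.393, -0.006]
contact_force: [0.3, 0.3, -0.3]
grip_width: -0.0002
```

```bash
python3 -c "
from h import *
cv2.imwrite('pics/w10.png',imaging.grab_frame('wrist'))
go([0,-.125,.075])
"
```

```text
clk 7.48 tcp board [ 1.000e-04 -1.298e-01  7.210e-02] F_board [ 0.2  0.6 -0.3] w 0.0001
 shift cm [ 0.48 -0.01 -0.29] turn [ 0.04 -0.29  0.24]
```

View pics/w10.png

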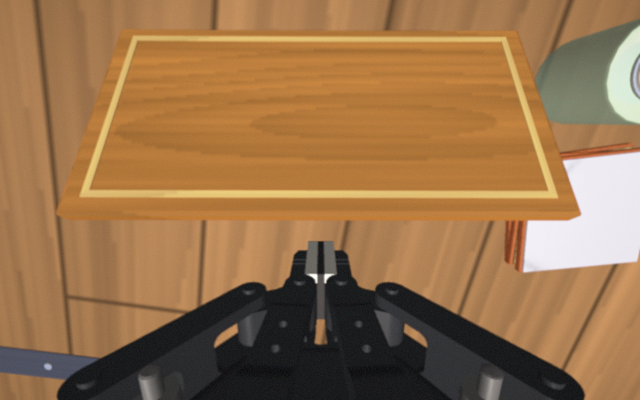

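Edge at row ~218, just ahead of the finger; no contact yet (force ≈ 0).

Request:
jog_arm --rows '[{"xyz": [0.4,0,0],"delta_rot": [0,0,0],"fingers": 1},{"xyz": [0.8,0,0],"delta_rot": [0,0,0],"fingers": 1},{"xyz": [1.2,0,-0.2],"delta_rot": [0,0,0],"fingers": 1},{"xyz": [1.6,0,-0.5],"delta_rot": [0,0,0],"fingers": 1},{"xyz": [2.0,0,-0.9],"delta_rot": [0,0,0],"fingers": 1}]'

```text
clock: 7.9
tcp_pos: [0.5062, -0.0493, 0.0813]
orientation: [-2.03, -2.393, -0.005]
contact_force: [0.0, 0.2, 0.9]
grip_width: -0.0001
```

```bash
python3 -c "
from h import *
cv2.imwrite('pics/w11.png',imaging.grab_frame('wrist'))
go([0,-.10,.09])
"
```

```text
clk 7.95 tcp board [ 0.0004 -0.1089  0.0821] F_board [0.6 0.2 0.4] w -0.0001
 shift cm [ 0.89 -0.04 -0.79] turn [ 0.08 -0.31  0.27]
```

View pics/w11.png

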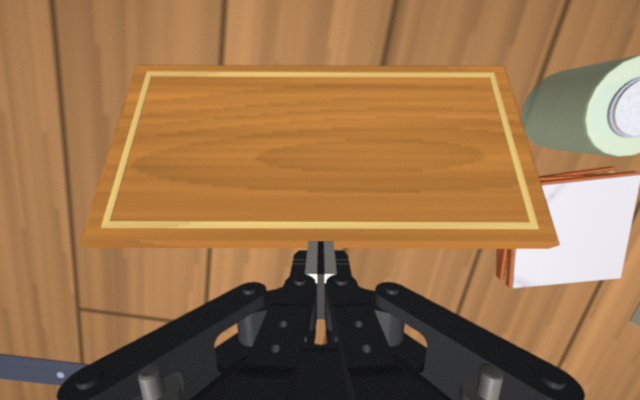

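The fingertip is just tucked under the edge at (320,243), with contact about to start. I'll now follow the hinge arc.

Request:
jog_arm --rows '[{"xyz": [0.5,0,-0.5],"delta_rot": [0,0,0],"fingers": 1},{"xyz": [1.0,0,-0.9],"delta_rot": [0,0,0],"fingers": 1},{"xyz": [1.5,0,-1.3],"delta_rot": [0,0,0],"fingers": 1},{"xyz": [2.0,0,-1.7],"delta_rot": [0,0,0],"fingers": 1},{"xyz": [2.5,0,-2.0],"delta_rot": [0,0,0],"fingers": 1}]'

```text
clock: 8.37
tcp_pos: [0.5027, -0.0233, 0.1028]
orientation: [-2.029, -2.394, -0.008]
contact_force: [0.7, 0.3, 0.4]
grip_width: 0.0003
```

```bash
python3 -c "
from h import *
cv2.imwrite('pics/w12.png',imaging.grab_frame('wrist'))
go([0,-.0328,.122])
"
```

```text
clk 8.42 tcp board [ 0.0008 -0.0823  0.103 ] F_board [ 0.5  0.3 -0.5] w -0.0
 shift cm [ 4.97 -0.04 -1.87] turn [ 0.13 -0.36  0.34]
```

View pics/w12.png

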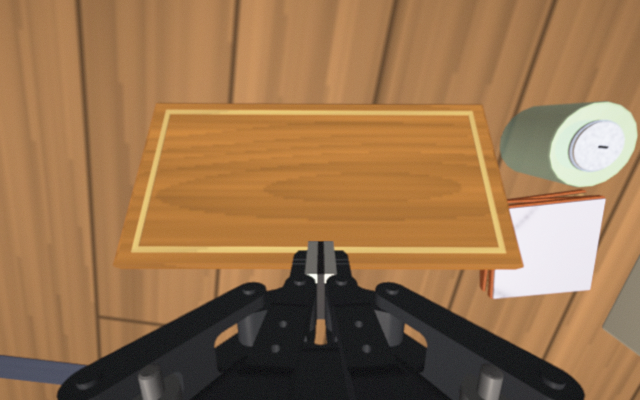

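The finger now shows in front of the leaf's outer face at (320,245), with no force. It passed over the edge, so the leaf is lower than I assumed. I'll re-measure the leaf angle.

Run:
```python
from h import *
np.set_printoptions(precision=4,suppress=True)
T=lambda u,v:(u/3.6+225,v/3.6+110)
S=lambda u,v:(u/4.2+270,v/4.2+140)
for a,b in((T(372,165),S(235,292)),(T(428,512),S(125,50))):
    o1,d1=ray("top",a);o2,d2=ray("scene",b)
    t=np.linalg.lstsq(np.c_[d1,-d2],o2-o1,rcond=None)[0];print(B.T@(o1+d1*t[0]-O),B.T@(o2+d2*t[1]-O))
# wrist multi-view: current camera rel to tool
o=r.get_obs();Rt=R.from_rotvec(o["orientation"]).as_matrix();i=imaging.camera_info("wrist")
print("cam in tool",Rt.T@(np.array(i["xyz"])-o["tcp_pos"]), "cam board",B.T@(np.array(i["xyz"])-O))
Rc=Rt.T@att(i); tc=Rt.T@(np.array(i["xyz"])-o["tcp_pos"])
K=np.array(i["camera_matrix"]);k1=i["k1"]
def rw(tcp,px):
    Rd=np.c_[B[:,1],B[:,0],[0,0,-1]]
    u=np.linalg.solve(K,[px[0],px[1],1.])[:2]; s=u.copy()
    for _ in range(30): s=u/(1+k1*(s@s))
    C=np.array(tcp)+B.T@Rd@tc; return C, B.T@Rd@Rc@np.array([*s,1])
obs=[((-.0018,-.1769,.2072),(320,127)),((-.0028,-.1671,.0711),(320,155)),((0,-.1298,.0721),(320,219)),((0,-.1089,.0821),(320,247)),((0,-.0823,.103),(320,267))]
A=[];b=[]
for tcp,px in obs:
    C,d=rw(tcp,px); n=np.array([d[2],-d[1]]); n/=np.linalg.norm(n)  # line in yz
    A.append(n);b.append(n@C[1:])
A=np.array(A);b=np.array(b)
for sel in([0,1,2,3,4],[0,1,2,3],[0,1],[1,2,3],[2,3,4]):
    s,_,_,_=np.linalg.lstsq(A[sel],b[sel],rcond=None); print(sel,s,(A[sel]@s-b[sel]))
```

```text
[ 0.1346 -0.1113  0.1054] [ 0.1376 -0.1017  0.1056]
[-0.1372 -0.1079  0.1064] [-0.1366 -0.1062  0.1063]
cam in tool [ 0.0717 -0.0001 -0.1803] cam board [-0.0001 -0.0118  0.2838]
[0, 1, 2, 3, 4] [-0.1137  0.0982] [ 0.0003 -0.0004  0.0005 -0.0006  0.0003]
[0, 1, 2, 3] [-0.1136  0.099 ] [ 0.0002 -0.0004  0.0007 -0.0004]
[0, 1] [-0.1132  0.1055] [-0. -0.]
[1, 2, 3] [-0.1139  0.0981] [-0.0002  0.0007 -0.0005]
[2, 3, 4] [-0.1128  0.1   ] [ 0.0003 -0.0007  0.0004]
```

Run:
```python
from h import *
o=r.get_obs();Rt=R.from_rotvec(o["orientation"]).as_matrix()
for x in(-.011,0,.011):
  for z in (0,-.02,-.04): print(x,z,proj("wrist",o["tcp_pos"]+Rt@np.array([x,0,z])))
a=[cv2.imread(f"pics/w{k}.png")[195:310,220:420] for k in(11,12)]
cv2.imwrite("pics/z12.png",cv2.resize(np.hstack(a),None,fx=2,fy=2,interpolation=cv2.INTER_CUBIC))
s=imaging.grab_frame("scene");p=proj("scene",o["tcp_pos"]);print(p)
cv2.imwrite("pics/s12.png",cv2.resize(s[100:260,240:440],None,fx=3.5,fy=3.5,interpolation=cv2.INTER_CUBIC))
```

```text
-0.011 0 [320.3725011  244.21371643]
-0.011 -0.02 [320.38118445 257.84975521]
-0.011 -0.04 [320.39198073 274.80278658]
0 0 [320.37952753 229.22173329]
0 -0.02 [320.38913875 241.44707002]
0 -0.04 [320.40113402 256.70351641]
0.011 0 [320.38678672 213.73890348]
0.011 -0.02 [320.39738587 224.44909072]
0.011 -0.04 [320.41066643 237.86737238]
[318.62910604 178.38089599]
```

View pics/z12.png

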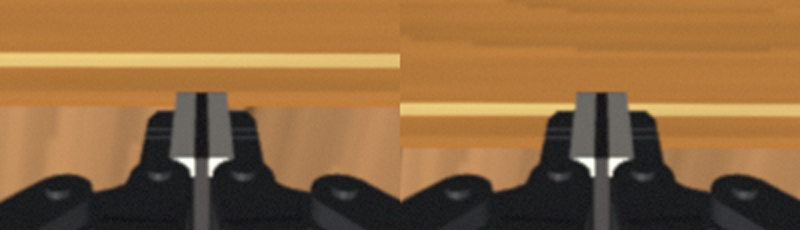

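View pics/s12.png

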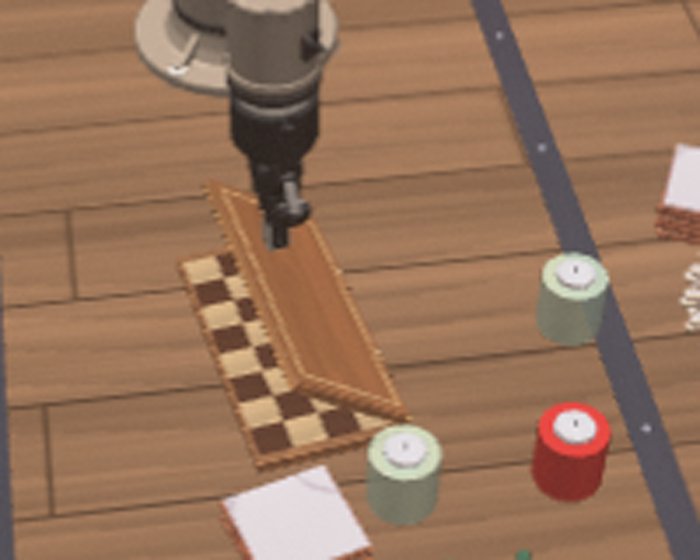

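The projected TCP in the scene view, (319,178), lies below the visible fingertip at (319,170), and the wrist view agrees. The physical tip therefore seems to be about 20–30 mm behind the nominal TCP. That would mean the finger passed above the leaf without touching it; the five-view fit puts the edge still at (-0.114, 0.098), an angle of about 0.64. I'll go back round and come in lower.

Request:
jog_arm --rows '[{"xyz": [0,0,-2],"delta_rot": [0,0,0],"fingers": 1},{"xyz": [-1.5,0,-4],"delta_rot": [0,0,0],"fingers": 1},{"xyz": [-4.5,0,-4.5],"delta_rot": [0,0,0],"fingers": 1},{"xyz": [-7.5,0,-4.5],"delta_rot": [0,-0.3,0.3],"fingers": 1},{"xyz": [-10,0,-4],"delta_rot": [0,-0.3,0.3],"fingers": 1}]'

```text
clock: 8.88
tcp_pos: [0.5206, -0.1235, 0.1435]
orientation: [2.033, 2.39, 0.006]
contact_force: [0.4, 0.1, -0.6]
grip_width: -0.0002
```

Request:
jog_arm --rows '[{"xyz": [0,0,1.5],"delta_rot": [0,0,0],"fingers": 1},{"xyz": [0,0,4],"delta_rot": [0,0,0],"fingers": 1},{"xyz": [0,0,6.5],"delta_rot": [0,0,0],"fingers": 1},{"xyz": [0,0,9],"delta_rot": [0,0,0],"fingers": 1},{"xyz": [0,0,10],"delta_rot": [0,0,0],"fingers": 1}]'

```text
clock: 9.3
tcp_pos: [0.5189, -0.1232, 0.0405]
orientation: [2.036, 2.393, 0.001]
contact_force: [-0.8, 0.5, 0.5]
grip_width: -0.0001
```

```bash
python3 -c "
from h import *
cv2.imwrite('pics/w13.png',imaging.grab_frame('wrist'))
s=imaging.grab_frame('scene');print(proj('scene',r.get_obs()['tcp_pos']))
cv2.imwrite('pics/s13.png',cv2.resize(s[100:260,240:440],None,fx=3.5,fy=3.5,interpolation=cv2.INTER_CUBIC))
go([0,-.14,.05])
"
```

```text
[288.6422263  198.58959244]
clk 9.4 tcp board [ 0.001  -0.1849  0.0419] F_board [-0.8  0.2  0.7] w 0.0
 shift cm [ 4.49 -0.1  -0.81] turn [ 0.07 -0.02  0.03]
```

View pics/s13.png

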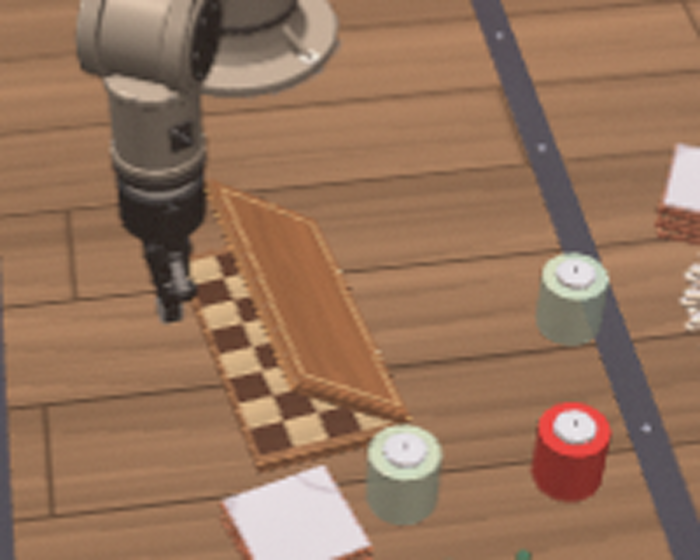

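View pics/w13.png

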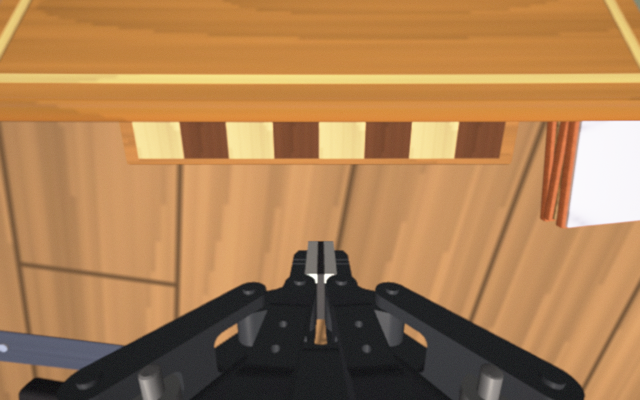

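The leaf is still where it was, and the fingertip at (172,320) in the crop is now clearly below the edge. Moving in at this height.

Request:
jog_arm --rows '[{"xyz": [1,-0.1,0],"delta_rot": [0,0,0],"fingers": 1},{"xyz": [2,-0.1,0],"delta_rot": [0,0,0],"fingers": 1},{"xyz": [3,-0.1,0],"delta_rot": [0,0,0],"fingers": 1},{"xyz": [4,-0.1,0],"delta_rot": [0,0,0],"fingers": 1},{"xyz": [5,-0.1,0],"delta_rot": [0,0,0],"fingers": 1}]'

```text
clock: 9.82
tcp_pos: [0.5108, -0.0724, 0.0426]
orientation: [2.034, 2.393, 0.004]
contact_force: [0.3, 0.5, 0.2]
grip_width: -0.0003
```

Request:
jog_arm --rows '[{"xyz": [0.5,0,0],"delta_rot": [0,0,0],"fingers": 1},{"xyz": [1.0,0,0],"delta_rot": [0,0,0],"fingers": 1},{"xyz": [1.4,0,0],"delta_rot": [0,0,0],"fingers": 1},{"xyz": [1.8,0,-0.2],"delta_rot": [0,0,0],"fingers": 1},{"xyz": [2.2,0,-0.5],"delta_rot": [0,0,0],"fingers": 1}]'

```text
clock: 10.23
tcp_pos: [0.5092, -0.0577, 0.0496]
orientation: [2.035, 2.38, 0.001]
contact_force: [-1.8, -19.7, 14.9]
grip_width: -0.0
```

```bash
python3 -c "
from h import *
cv2.imwrite('pics/w14.png',imaging.grab_frame('wrist'))
go([0,-.0846,.07])
"
```

```text
clk 10.28 tcp board [ 0.0017 -0.1176  0.0501] F_board [ -4.9 -17.   12.6] w -0.0001
 shift cm [ 3.29 -0.16 -2.01] turn [ 0.43  0.38 -0.19]
```

View pics/w14.png

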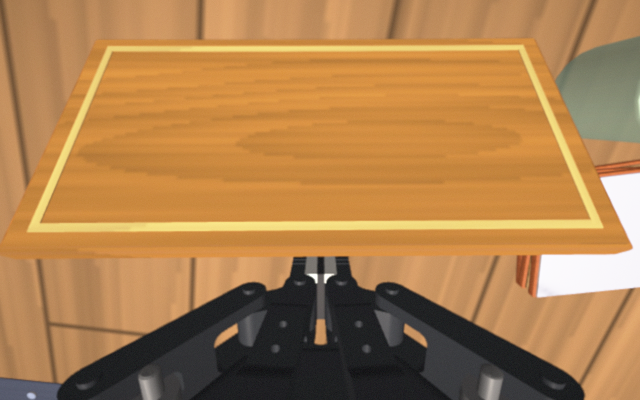

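Contact made: the edge overlaps the finger at (320,255). The force is mostly along the leaf towards the hinge, about 20 N, so I'll ease off and lift more along the arc.

Request:
jog_arm --rows '[{"xyz": [-0.2,-0.1,-0.4],"delta_rot": [0,0,0],"fingers": 1},{"xyz": [0.0,-0.1,-0.8],"delta_rot": [0,0,0],"fingers": 1},{"xyz": [0.4,-0.1,-1.2],"delta_rot": [0,0,0],"fingers": 1},{"xyz": [0.8,-0.1,-1.5],"delta_rot": [0,0,0],"fingers": 1},{"xyz": [1.2,-0.1,-1.8],"delta_rot": [0,0,0],"fingers": 1}]'

```text
clock: 10.7
tcp_pos: [0.5069, -0.0471, 0.0691]
orientation: [2.034, 2.377, 0.001]
contact_force: [-0.5, -10.7, 7.3]
grip_width: -0.0003
```

```bash
python3 -c "
from h import *
cv2.imwrite('pics/w15.png',imaging.grab_frame('wrist'))
go([0,-.0846,.09])
"
```

```text
clk 10.75 tcp board [ 0.0011 -0.1067  0.0694] F_board [-3.  -9.3  7.1] w -0.0
 shift cm [ 2.19 -0.1  -2.08] turn [ 0.53  0.51 -0.22]
```

View pics/w15.png

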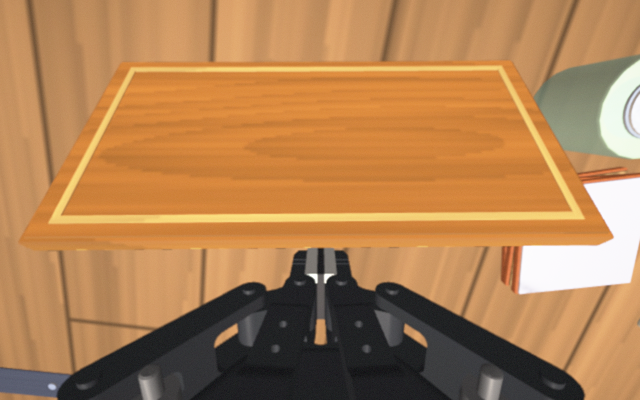

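Request:
jog_arm --rows '[{"xyz": [0.4,0,-0.4],"delta_rot": [0,0,0],"fingers": 1},{"xyz": [0.8,0,-0.8],"delta_rot": [0,0,0],"fingers": 1},{"xyz": [1.2,0,-1.1],"delta_rot": [0,0,0],"fingers": 1},{"xyz": [1.6,0,-1.4],"delta_rot": [0,0,0],"fingers": 1},{"xyz": [2.0,-0.1,-1.7],"delta_rot": [0,0,0],"fingers": 1}]'

```text
clock: 11.17
tcp_pos: [0.503, -0.0253, 0.0864]
orientation: [2.032, 2.379, 0.003]
contact_force: [0.9, -3.0, -1.0]
grip_width: 0.0
```

```bash
python3 -c "
from h import *
cv2.imwrite('pics/w16.png',imaging.grab_frame('wrist'))
s=imaging.grab_frame('scene')
cv2.imwrite('pics/s16.png',cv2.resize(s[100:260,240:440],None,fx=3.5,fy=3.5,interpolation=cv2.INTER_CUBIC))
go([0,-.0597,.1])
"
```

```text
clk 11.27 tcp board [ 0.0004 -0.085   0.0866] F_board [-0.3  0.  -0. ] w 0.0002
 shift cm [ 2.52 -0.03 -1.36] turn [ 0.56  0.46 -0.11]
```

View pics/w16.png

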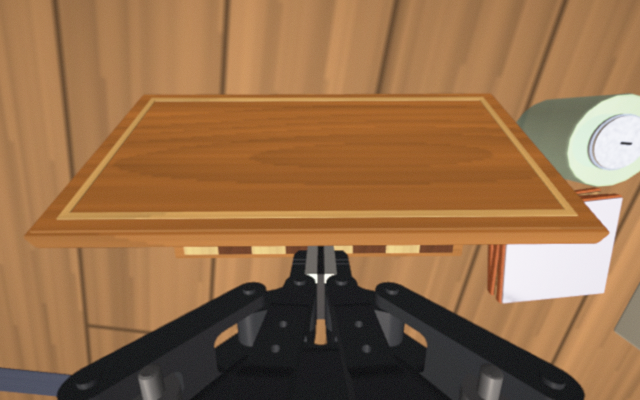

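View pics/s16.png

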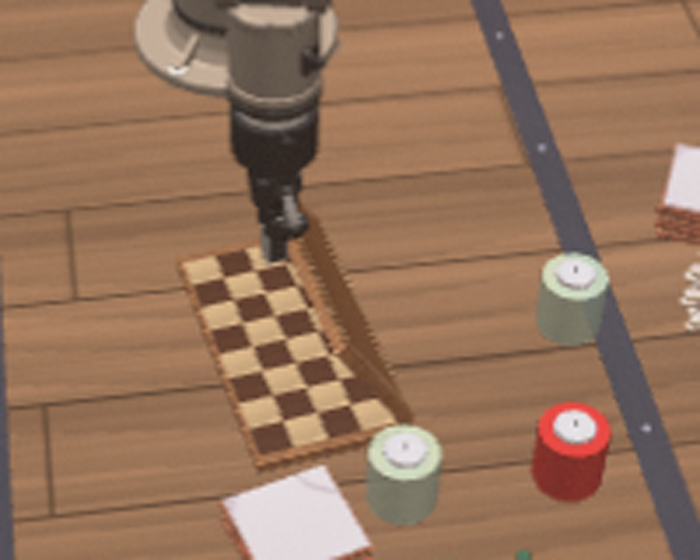

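The leaf has risen clearly: the chequers are exposed and the finger sits behind the edge at (275,250) in the crop. Continuing.

Request:
jog_arm --rows '[{"xyz": [0.6,0,-0.3],"delta_rot": [0,0,0],"fingers": 1},{"xyz": [1.2,0,-0.55],"delta_rot": [0,0,0],"fingers": 1},{"xyz": [1.9,0,-0.8],"delta_rot": [0,0,0],"fingers": 1},{"xyz": [2.6,0,-1.0],"delta_rot": [0,0,0],"fingers": 1},{"xyz": [3.3,0,-1.2],"delta_rot": [0,0,0],"fingers": 1}]'

```text
clock: 11.68
tcp_pos: [0.4976, 0.0087, 0.0987]
orientation: [2.031, 2.381, 0.004]
contact_force: [0.3, -3.3, 1.7]
grip_width: -0.0001
```

```bash
python3 -c "
from h import *
cv2.imwrite('pics/w17.png',imaging.grab_frame('wrist'))
s=imaging.grab_frame('scene')
cv2.imwrite('pics/s17.png',cv2.resize(s[100:260,240:440],None,fx=3.5,fy=3.5,interpolation=cv2.INTER_CUBIC))
go([0,-.01,.105])
"
```

```text
clk 11.78 tcp board [ 0.0005 -0.0497  0.0985] F_board [-0.4  0.1 -0.7] w 0.0
 shift cm [ 3.97 -0.04 -0.68] turn [0.56 0.39 0.03]
```

View pics/w17.png

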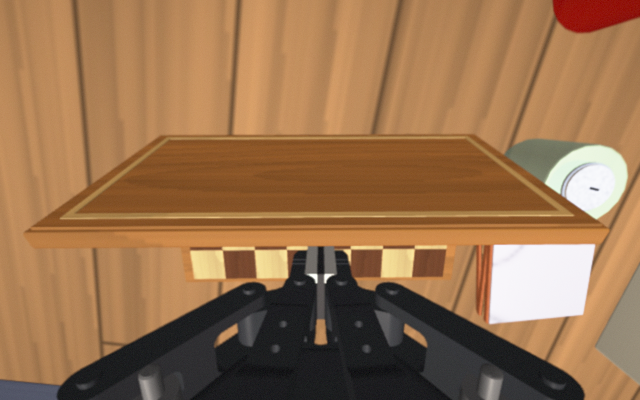

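View pics/s17.png

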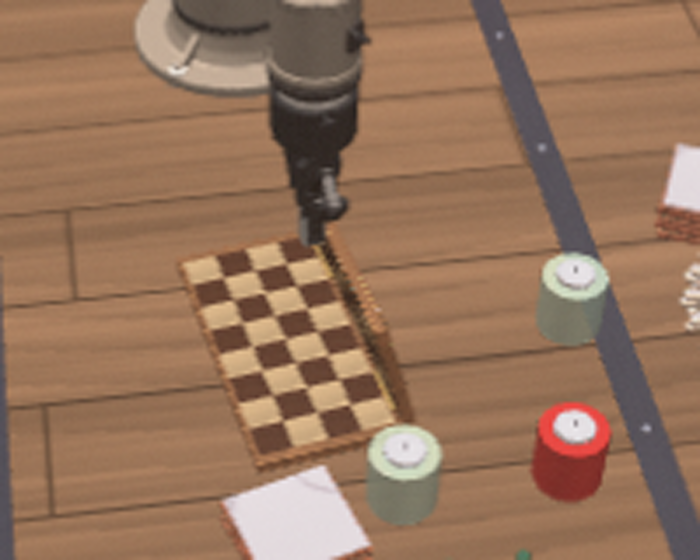

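Leaf near upright, contact force about 3 N. Continuing past vertical.

Request:
jog_arm --rows '[{"xyz": [0.8,0,-0.2],"delta_rot": [0,0,0],"fingers": 1},{"xyz": [1.6,0,-0.4],"delta_rot": [0,0,0],"fingers": 1},{"xyz": [2.4,0,-0.5],"delta_rot": [0,0,0],"fingers": 1},{"xyz": [3.2,0,-0.5],"delta_rot": [0,0,0],"fingers": 1},{"xyz": [4.0,0,-0.5],"delta_rot": [0,0,0],"fingers": 1}]'

```text
clock: 12.2
tcp_pos: [0.4905, 0.0505, 0.1031]
orientation: [2.029, 2.384, 0.004]
contact_force: [-0.4, -0.5, -0.9]
grip_width: -0.0002
```

Request:
jog_arm --rows '[{"xyz": [0.8,0,0],"delta_rot": [0,0,0],"fingers": 1},{"xyz": [1.6,0,0.1],"delta_rot": [0,0,0],"fingers": 1},{"xyz": [2.4,0,0.25],"delta_rot": [0,0,0],"fingers": 1},{"xyz": [3.2,0,0.5],"delta_rot": [0,0,0],"fingers": 1},{"xyz": [4.0,0,0.8],"delta_rot": [0,0,0],"fingers": 1}]'

```text
clock: 12.62
tcp_pos: [0.4841, 0.091, 0.0947]
orientation: [2.029, 2.385, 0.005]
contact_force: [-0.2, -1.9, 2.7]
grip_width: 0.0001
```

```bash
python3 -c "
from h import *
cv2.imwrite('pics/w18.png',imaging.grab_frame('wrist'))
s=imaging.grab_frame('scene')
cv2.imwrite('pics/s18.png',cv2.resize(s[100:260,240:440],None,fx=3.5,fy=3.5,interpolation=cv2.INTER_CUBIC))
go([0,.06,.08])
"
```

```text
clk 12.72 tcp board [0.0001 0.0333 0.0943] F_board [ 0.5  0.8 -0.2] w 0.0001
 shift cm [ 2.68 -0.01  1.42] turn [0.5  0.35 0.19]
```

View pics/w18.png

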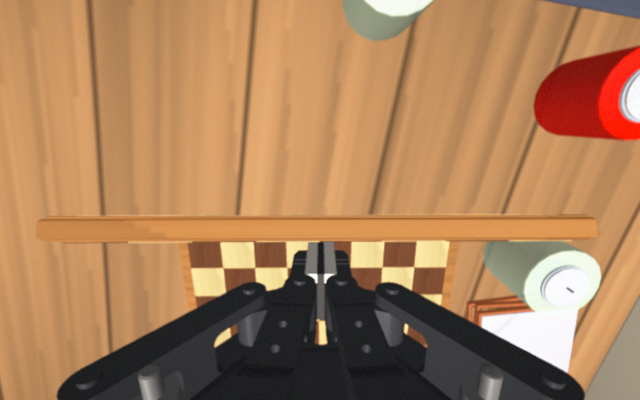

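View pics/s18.png

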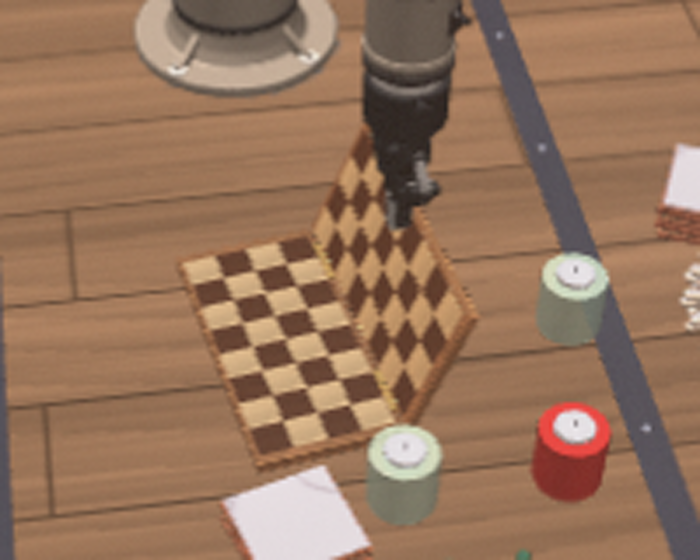

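Leaf is past vertical, with the fingertip on the chequered inner face near the edge (400,225 in the crop). Continuing down the arc.

Request:
jog_arm --rows '[{"xyz": [0.65,0,0.35],"delta_rot": [0,0,0],"fingers": 1},{"xyz": [1.4,0,0.75],"delta_rot": [0,0,0],"fingers": 1},{"xyz": [2.1,0,1.2],"delta_rot": [0,0,0],"fingers": 1},{"xyz": [2.8,0,1.7],"delta_rot": [0,0,0],"fingers": 1},{"xyz": [3.45,0,2.3],"delta_rot": [0,0,0],"fingers": 1}]'

```text
clock: 13.13
tcp_pos: [0.4785, 0.1269, 0.0707]
orientation: [2.026, 2.388, 0.005]
contact_force: [0.7, 0.0, 0.9]
grip_width: -0.0002
```

```bash
python3 -c "
from h import *
cv2.imwrite('pics/w19.png',imaging.grab_frame('wrist'))
s=imaging.grab_frame('scene')
cv2.imwrite('pics/s19.png',cv2.resize(s[100:260,240:440],None,fx=3.5,fy=3.5,interpolation=cv2.INTER_CUBIC))
go([0,.0846,.0511])
"
```

```text
clk 13.23 tcp board [-0.0006  0.0691  0.0699] F_board [ 0.2 -0.6 -0.4] w -0.0001
 shift cm [1.56 0.06 1.87] turn [0.39 0.36 0.31]
```

View pics/s19.png

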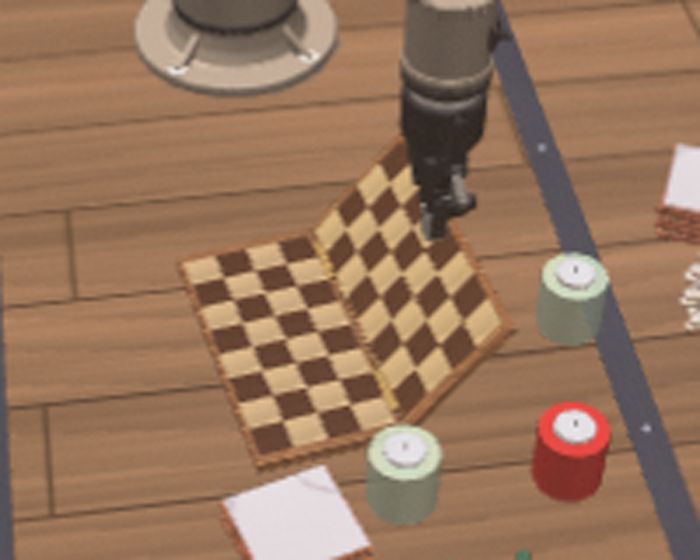

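Request:
jog_arm --rows '[{"xyz": [0.55,0,0.55],"delta_rot": [0,0,0],"fingers": 1},{"xyz": [1.05,0,1.15],"delta_rot": [0,0,0],"fingers": 1},{"xyz": [1.55,0,1.9],"delta_rot": [0,0,0],"fingers": 1},{"xyz": [2.0,0,2.65],"delta_rot": [0,0,0],"fingers": 1},{"xyz": [2.4,0,3.4],"delta_rot": [0,0,0],"fingers": 1}]'

```text
clock: 13.65
tcp_pos: [0.4734, 0.1513, 0.0349]
orientation: [2.024, 2.391, 0.001]
contact_force: [0.1, 0.2, 0.1]
grip_width: 0.0001
```

```bash
python3 -c "
from h import *
cv2.imwrite('pics/w20.png',imaging.grab_frame('wrist'))
s=imaging.grab_frame('scene')
cv2.imwrite('pics/s20.png',cv2.resize(s[100:260,240:440],None,fx=3.5,fy=3.5,interpolation=cv2.INTER_CUBIC))
go([0,.1,.015])
"
```

```text
clk 13.75 tcp board [-0.0017  0.0936  0.0343] F_board [0.1 0.7 0.6] w 0.0004
 shift cm [0.66 0.16 1.93] turn [0.24 0.39 0.38]
```

View pics/s20.png

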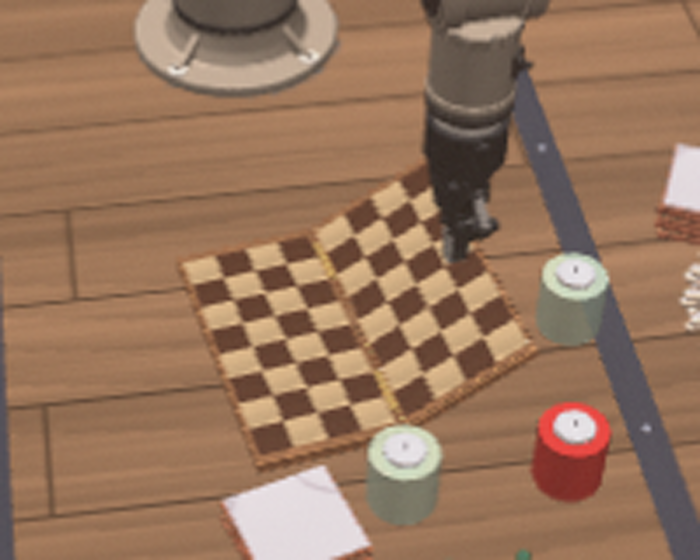

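View pics/w20.png

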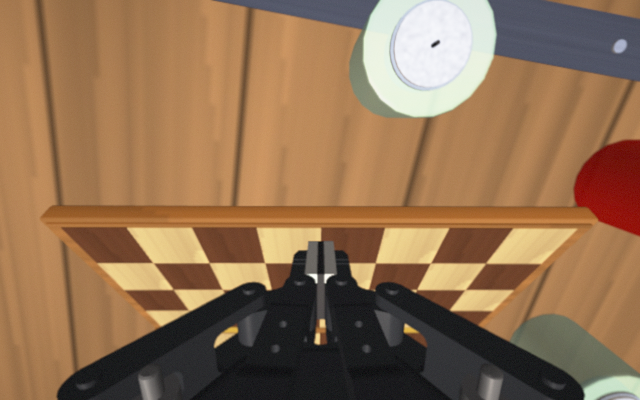

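Leaf is well over, its edge at row 215 with the glass clear beyond it. Lowering more slowly now.

Request:
jog_arm --rows '[{"xyz": [0.2,0.1,0.5],"delta_rot": [0,0,0],"fingers": 1},{"xyz": [0.4,0.1,1.0],"delta_rot": [0,0,0],"fingers": 1},{"xyz": [0.5,0.1,1.4],"delta_rot": [0,0,0],"fingers": 1},{"xyz": [0.6,0.1,1.8],"delta_rot": [0,0,0],"fingers": 1},{"xyz": [0.7,0.1,2.2],"delta_rot": [0,0,0],"fingers": 1}]'

```text
clock: 14.17
tcp_pos: [0.4725, 0.1581, 0.0119]
orientation: [2.024, 2.392, -0.002]
contact_force: [-0.2, -0.1, 1.0]
grip_width: 0.0002
```

```bash
python3 -c "
from h import *
cv2.imwrite('pics/w21.png',imaging.grab_frame('wrist'))
s=imaging.grab_frame('scene')
cv2.imwrite('pics/s21.png',cv2.resize(s[100:260,240:440],None,fx=3.5,fy=3.5,interpolation=cv2.INTER_CUBIC))
go([0,.1,.0])
"
```

```text
clk 14.27 tcp board [-0.001   0.1004  0.0116] F_board [ 0.2  0.7 -0.6] w 0.0001
 shift cm [-0.03  0.1   1.16] turn [0.19 0.41 0.39]
```

View pics/s21.png

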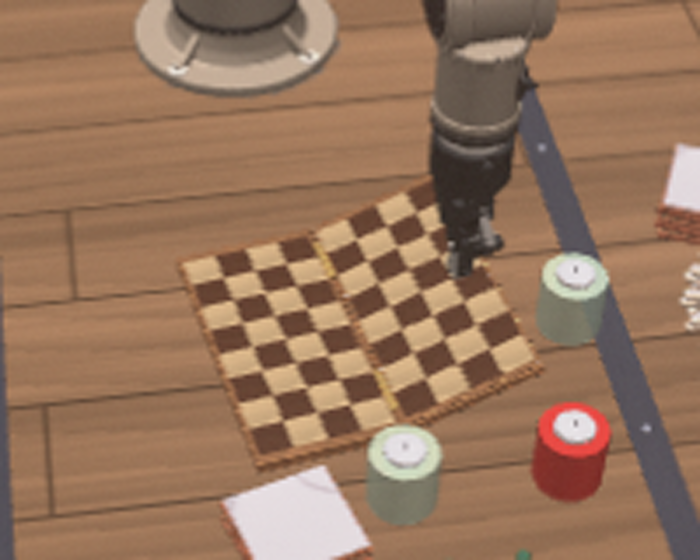

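Leaf is still slightly raised with the reported TCP at 12 mm. That confirms the tip offset. Pressing on in small steps.

Request:
jog_arm --rows '[{"xyz": [0.1,0,0.25],"delta_rot": [0,0,0],"fingers": 1},{"xyz": [0.1,0,0.5],"delta_rot": [0,0,0],"fingers": 1},{"xyz": [0.1,0,0.75],"delta_rot": [0,0,0],"fingers": 1},{"xyz": [0.15,0,1.0],"delta_rot": [0,0,0],"fingers": 1},{"xyz": [0.15,0,1.2],"delta_rot": [0,0,0],"fingers": 1}]'

```text
clock: 14.68
tcp_pos: [0.4719, 0.1595, -0.0006]
orientation: [2.024, 2.393, -0.003]
contact_force: [-0.4, 1.2, -0.4]
grip_width: -0.0001
```

```bash
python3 -c "
from h import *
cv2.imwrite('pics/w22.png',imaging.grab_frame('wrist'))
s=imaging.grab_frame('scene')
cv2.imwrite('pics/s22.png',cv2.resize(s[100:260,240:440],None,fx=3.5,fy=3.5,interpolation=cv2.INTER_CUBIC))
go([0,.1,.0])
"
```

```text
clk 14.78 tcp board [-0.0012  0.1017 -0.0007] F_board [-0.  -0.4  0.7] w 0.0001
 shift cm [-0.17  0.12 -0.07] turn [0.16 0.43 0.39]
```

View pics/s22.png

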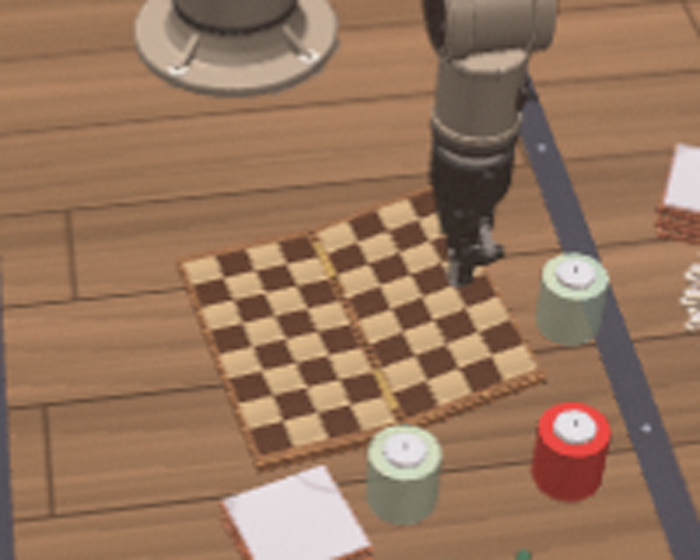

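Request:
jog_arm --rows '[{"xyz": [0,0,0.2],"delta_rot": [0,0,0],"fingers": 1},{"xyz": [0,0,0.4],"delta_rot": [0,0,0],"fingers": 1},{"xyz": [0,0,0.6],"delta_rot": [0,0,0],"fingers": 1},{"xyz": [0,0,0.7],"delta_rot": [0,0,0],"fingers": 1},{"xyz": [0,0,0.8],"delta_rot": [0,0,0],"fingers": 1}]'

```text
clock: 15.2
tcp_pos: [0.4716, 0.1592, -0.0089]
orientation: [2.024, 2.393, -0.004]
contact_force: [-0.3, 0.6, 1.5]
grip_width: 0.0001
```

Request:
jog_arm --rows '[{"xyz": [0,0,0.1],"delta_rot": [0,0,0],"fingers": 1},{"xyz": [0,0,0.2],"delta_rot": [0,0,0],"fingers": 1},{"xyz": [0,0,0.3],"delta_rot": [0,0,0],"fingers": 1},{"xyz": [0,0,0.4],"delta_rot": [0,0,0],"fingers": 1},{"xyz": [0,0,0.4],"delta_rot": [0,0,0],"fingers": 1}]'

```text
clock: 15.62
tcp_pos: [0.4715, 0.1591, -0.013]
orientation: [2.024, 2.393, -0.005]
contact_force: [0.1, -0.1, 0.0]
grip_width: -0.0002
```

```bash
python3 -c "
from h import *
cv2.imwrite('pics/w23.png',imaging.grab_frame('wrist'))
s=imaging.grab_frame('scene')
cv2.imwrite('pics/s23.png',cv2.resize(s[100:260,240:440],None,fx=3.5,fy=3.5,interpolation=cv2.INTER_CUBIC))
go([0,.1,.0])
"
```

```text
clk 15.72 tcp board [-0.0013  0.1015 -0.0129] F_board [ 0.1 -0.8  0.5] w 0.0001
 shift cm [-0.16  0.14 -1.29] turn [0.14 0.44 0.39]
```

View pics/s23.png

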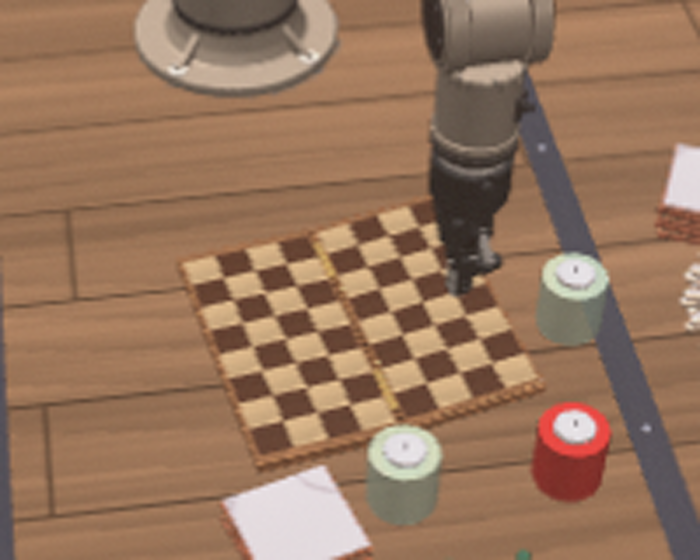

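View pics/w23.png

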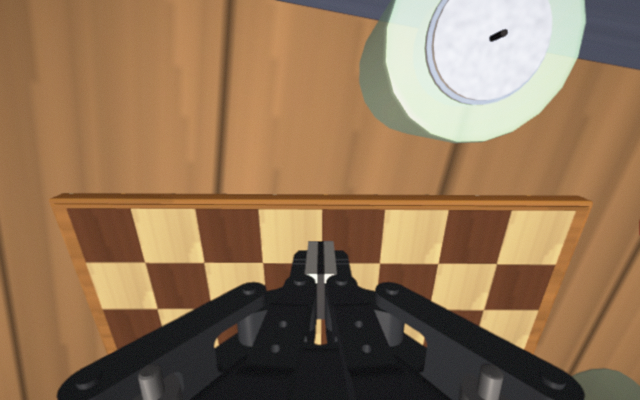

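Nearly flat, no bottoming force yet. More small steps.

Request:
jog_arm --rows '[{"xyz": [0,0,0.1],"delta_rot": [0,0,0],"fingers": 1},{"xyz": [0,0,0.2],"delta_rot": [0,0,0],"fingers": 1},{"xyz": [0,0,0.3],"delta_rot": [0,0,0],"fingers": 1},{"xyz": [0,0,0.4],"delta_rot": [0,0,0],"fingers": 1},{"xyz": [0,0,0.4],"delta_rot": [0,0,0],"fingers": 1}]'

```text
clock: 16.13
tcp_pos: [0.4715, 0.1589, -0.0171]
orientation: [2.024, 2.393, -0.005]
contact_force: [-0.3, 0.5, 1.0]
grip_width: 0.0004
```

```bash
python3 -c "
from h import *
cv2.imwrite('pics/w24.png',imaging.grab_frame('wrist'))
go([0,.1,.0])
"
```

```text
clk 16.18 tcp board [-0.0014  0.1013 -0.0171] F_board [ 0.2 -0.2 -0.9] w 0.0001
 shift cm [-0.14  0.15 -1.71] turn [0.13 0.45 0.38]
```

View pics/w24.png

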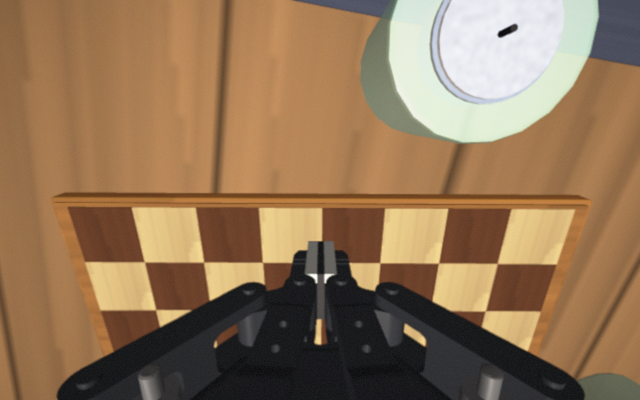

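Request:
jog_arm --rows '[{"xyz": [0,0,0.1],"delta_rot": [0,0,0],"fingers": 1},{"xyz": [0,0,0.2],"delta_rot": [0,0,0],"fingers": 1},{"xyz": [0,0,0.3],"delta_rot": [0,0,0],"fingers": 1},{"xyz": [0,0,0.4],"delta_rot": [0,0,0],"fingers": 1},{"xyz": [0,0,0.4],"delta_rot": [0,0,0],"fingers": 1}]'

```text
clock: 16.6
tcp_pos: [0.4714, 0.1587, -0.0213]
orientation: [2.024, 2.393, -0.006]
contact_force: [0.2, 1.0, -0.4]
grip_width: -0.0
```

```bash
python3 -c "
from h import *
s=imaging.grab_frame('scene')
cv2.imwrite('pics/s25.png',cv2.resize(s[130:230,270:420],None,fx=5,fy=5,interpolation=cv2.INTER_CUBIC))
go([0,.1,.0])
"
```

```text
clk 16.65 tcp board [-0.0016  0.1011 -0.0212] F_board [-0.8 -0.3  0. ] w -0.0001
 shift cm [-0.13  0.16 -2.12] turn [0.11 0.46 0.38]
```

View pics/s25.png

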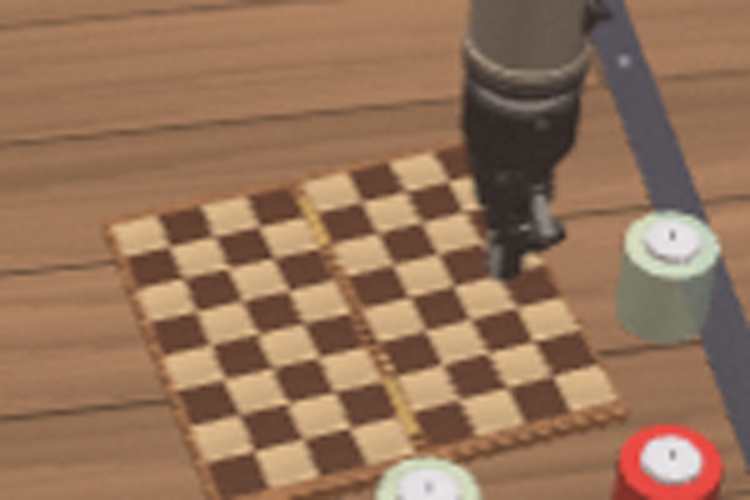

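```bash
python3 -c "
from h import *
im=imaging.grab_frame('scene'); big=cv2.resize(im[130:230,270:420],None,fx=5,fy=5,interpolation=cv2.INTER_CUBIC)
def P(b): p=proj('scene',O+B@np.array(b)); return tuple(int(round(v)) for v in ((p[0]-270+.5)*5,(p[1]-130+.5)*5))
for th,c in((0,(0,0,255)),(.1,(255,0,0)),(.2,(0,255,0))):
  q=[P((x,.14*np.cos(th),.014+.14*np.sin(th))) for x in(-.14,.14)]
  cv2.line(big,q[0],q[1],c,1); cv2.line(big,q[1],P((.14,0,.014)),c,1)
cv2.polylines(big,[np.array([P((-.14,-.14,.013)),P((.14,-.14,.013)),P((.14,0,.013)),P((-.14,0,.013))])],True,(255,255,0),1)
cv2.imwrite('pics/s26.png',big)
"
```

```text
(no output)
```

View pics/s26.png

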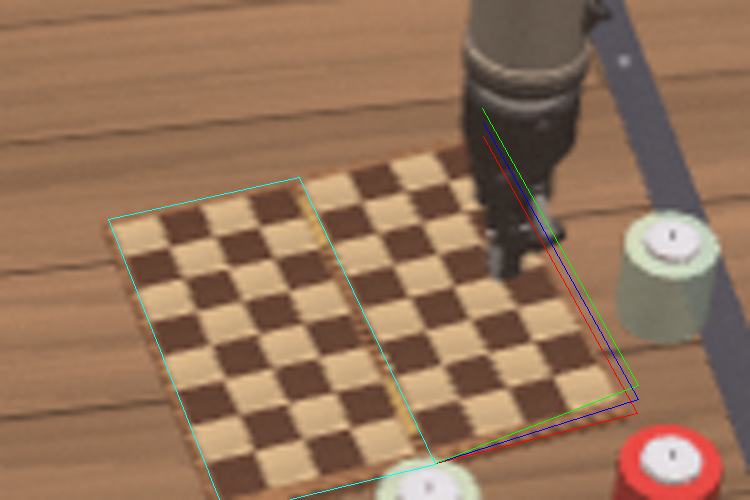

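The overlay puts the leaf within a few hundredths of a radian of flat. I'll keep pressing in small steps until there is a firm but gentle reaction.

Request:
jog_arm --rows '[{"xyz": [0,0,0.1],"delta_rot": [0,0,0],"fingers": 1},{"xyz": [0,0,0.2],"delta_rot": [0,0,0],"fingers": 1},{"xyz": [0,0,0.3],"delta_rot": [0,0,0],"fingers": 1},{"xyz": [0,0,0.4],"delta_rot": [0,0,0],"fingers": 1},{"xyz": [0,0,0.4],"delta_rot": [0,0,0],"fingers": 1}]'

```text
clock: 17.12
tcp_pos: [0.4715, 0.1586, -0.0241]
orientation: [2.025, 2.393, -0.005]
contact_force: [-5.0, 0.1, 18.5]
grip_width: 0.0001
```

```bash
python3 -c "
from h import *
go([0,.1,.0])
w=imaging.grab_frame('wrist');cv2.imwrite('pics/w27.png',w)
im=imaging.grab_frame('scene'); big=cv2.resize(im[130:230,270:420],None,fx=5,fy=5,interpolation=cv2.INTER_CUBIC);cv2.imwrite('pics/s27.png',big)
"
```

```text
clk 17.12 tcp board [-0.0014  0.1011 -0.0241] F_board [-4.9  0.9 18.5] w 0.0001
 shift cm [-0.13  0.15 -2.4 ] turn [0.1  0.39 0.35]
```

View pics/s27.png

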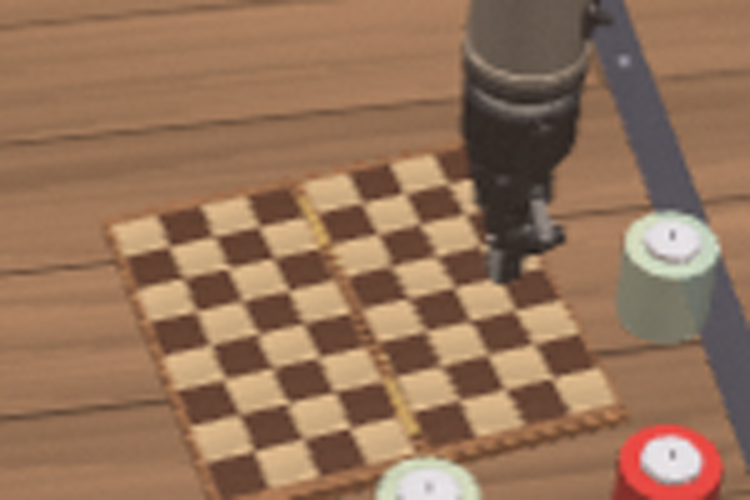

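View pics/w27.png

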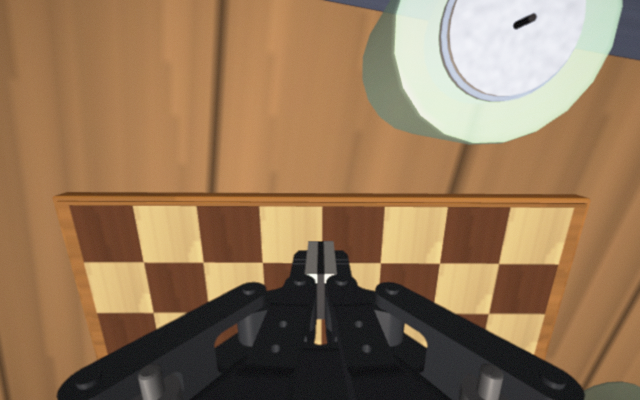

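Bottomed out at 18.5 N, so the leaf lies flat on the table. Lifting off straight up.

Request:
jog_arm --rows '[{"xyz": [0,0,-0.3],"delta_rot": [0,0,0],"fingers": 1},{"xyz": [0,0,-1.5],"delta_rot": [0,0,0],"fingers": 1},{"xyz": [0,0,-4],"delta_rot": [0,0,0],"fingers": 1},{"xyz": [0,0,-7.5],"delta_rot": [0,0,0],"fingers": 1},{"xyz": [0,0,-11.5],"delta_rot": [0,0,0],"fingers": 1}]'

```text
clock: 17.63
tcp_pos: [0.4697, 0.1584, 0.0915]
orientation: [2.026, 2.393, -0.011]
contact_force: [1.6, 0.8, -0.3]
grip_width: 0.0002
```

Request:
jog_arm --rows '[{"xyz": [0,0,-3.5],"delta_rot": [0,0,0],"fingers": 1},{"xyz": [0,0,-7],"delta_rot": [0,0,0],"fingers": 1},{"xyz": [3,-2,-10],"delta_rot": [0,0,0],"fingers": 1},{"xyz": [6,-4,-12],"delta_rot": [0,0,0],"fingers": 1},{"xyz": [9,-5,-12],"delta_rot": [0,0,0],"fingers": 1}]'

```text
clock: 18.05
tcp_pos: [0.4063, 0.2404, 0.215]
orientation: [2.031, 2.389, -0.001]
contact_force: [0.3, 1.4, -0.4]
grip_width: -0.0001
```

Request:
jog_arm --rows '[{"xyz": [4,-1,0],"delta_rot": [0,0,0],"fingers": 1},{"xyz": [8,-2,0],"delta_rot": [0,0,0],"fingers": 1},{"xyz": [11,-3,0],"delta_rot": [0,0,0],"fingers": 1},{"xyz": [13,-4,0],"delta_rot": [0,0,0],"fingers": 1},{"xyz": [14,-4,0],"delta_rot": [0,0,0],"fingers": 1}]'

```text
clock: 18.47
tcp_pos: [0.3413, 0.3748, 0.2145]
orientation: [2.025, 2.395, -0.001]
contact_force: [-0.2, 0.9, 0.2]
grip_width: -0.0003
```

```bash
python3 -c "
from h import *
go([0,.1,.0])
t=imaging.grab_frame('top');cv2.imwrite('pics/t28.png',t)
im=imaging.grab_frame('scene'); cv2.imwrite('pics/s28.png',im)
a=cv2.resize(t[110:275,215:365],None,fx=3.5,fy=3.5,interpolation=cv2.INTER_CUBIC)
cv2.imwrite('pics/t28z.png',a)
"
```

```text
clk 18.47 tcp board [-0.0955  0.3353  0.2145] F_board [-0.1  0.9  0.2] w -0.0003
 shift cm [-23.5    9.34  21.57] turn [0.14 0.24 0.41]
```

View pics/t28z.png

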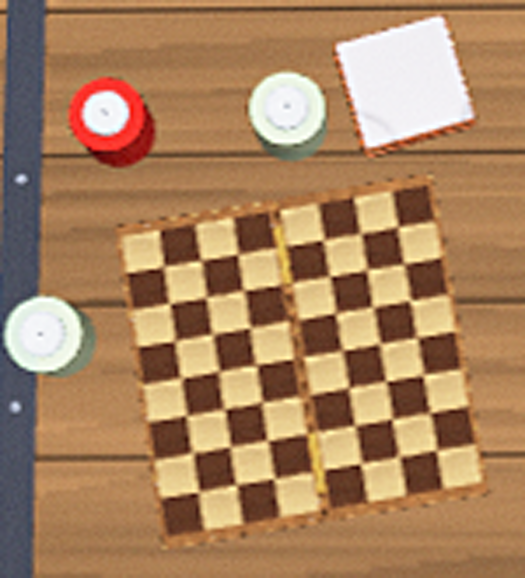

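View pics/s28.png

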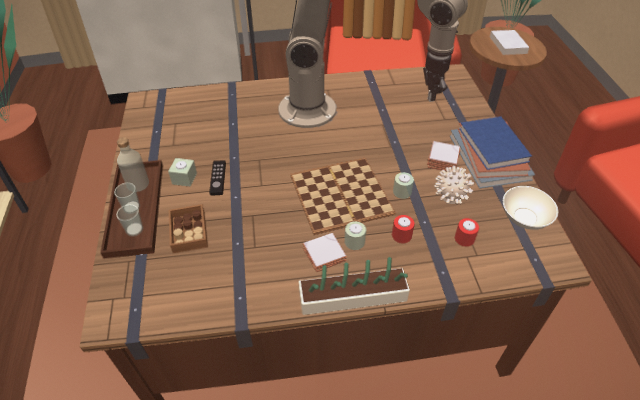

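The top view shows both halves level and continuous, the glass at crop (40,335) standing clear of the leaf edge, and nothing else moved. The hand is clear. Handing in.

```bash
python3 -c "
from h import *
print(r.hand_in())"
```

```text
the job is handed in; nothing more can be done
None
```

I pushed the green candle glass aside first, then tipped the leaf over its spine and pressed it flat. The job is handed in at about 18.5 s with the hand clear of everything.

- **Glass:** pushed upright along the table by about 11 cm, with about 25 mm measured between it and where the leaf edge lies. It was pushed with two partly open fingers, not gripped.
- **Leaf:** turned over with the shut fingertip and pressed until it bottomed out firmly at 18.5 N. The final top and scene pictures show both halves level. I judged flatness from those pictures and the hard stop, not from a separate angle measurement.
- **Everything else:** looks unmoved between the first and last pictures, including the far glass and the red glasses.

**What went wrong or disagreed:**
- The visible fingertip was about 38 mm behind the reported TCP when the fingers were shut.
- Because of that, my first approach passed over the leaf without touching it, and I came round again lower.
- First contact with the leaf briefly reached about 25 N along the leaf. I eased off, and it then turned at about 3 N from near upright onward.

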